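Set rinsed test panels on edge in the dryer rack and close the hood

ROBOT

A 6-joint arm with a two-finger parallel gripper is mounted at the origin on a cart in front of the work surface, level with it; the furniture and walls round the work are solid. World frame = base frame: x ahead of the robot, y to its left, z up, the work surface at z = 0. Lengths are in m, angles in rad, forces in N, time in s.
With the tool pointing down it reaches from about 0.35 to 0.925 m from the base axis. Payload 6.4 kg.
Tool frame: the origin (TCP) lies midway between the tips of the shut fingers; the grasp point (between the pads) lies 19 mm behind it; z points along the fingers, y is the line along which they close (so a half turn about z gives the same grasp; the last joint's range is limited). The gripper opens to 94 mm and grips with 3 to 60 N. Pads are 16 mm wide; open, the fingers measure 119 mm over their backs; the gripper's body (75 mm by 177 mm) begins 78 mm behind the grasp point.
Start: joints at [1.135, 0.245, 1.558, -0, 1.339, -0.174], TCP at [0.168, 0.628, 0.205] pointing down, gripper open.
Joint ranges: [-3.13, 3.13], [-1.02, 2.26], [0.13, 2.54], [-0.95, 4.09], [0.21, 2.88], [-2.74, 2.74]. Speed limits (rad/s): [2.57, 2.57, 3.14, 3.14, 3.14, 3.14].

INTERFACE

Orientations are given as a unit quaternion [w, x, y, z].
In Python, from cell import status, viewer, workorder gives the robot as it stands.
- The arm moves only by the tool carry_out, never from a script. Its argument "increments" is a list of rows, each a list of 4 numbers: the shift along the world's x, y, z in m, then the turn about the world's z in rad. A call has 1 to 20 rows; each row shifts and turns the commanded pose from where the row before left it; what a row does not reach is not made up. A row lasts 1/10 s, in which the tool goes at most 50 mm and 8.59 degrees, less where a joint would pass 70% of its speed; a pose out of reach is approached as far as the arm can. A call is refused whole if a number of a shift passes 0.05 or a number of a turn 0.15, either way. A call with a gripper value outside its range is refused whole. "gripper" is the opening, from 0 (shut) to 1 (fully open), set as the call begins (left out, the last holds). The fingers move at their own pace and stop on an object; "squeeze" is the grip in N (left out, the last holds). Time passes only in rows, so rows that do not move let the fingers close. It gives the time, the measured TCP pose, the force, the opening and the grip force at its end, in the units of the state.
- status.state(): the state, without advancing time (a new reading comes with each control period).
- viewer.grab_frame(name): name is "scene" or "top" or "wrist"; returns a dict with "image" (400x640x3 uint8, red, green, blue), "intrinsics" (3x3 intrinsics, pixels), "k1" (the pictures are not rectified: a ray, as slopes to the right and down, at radius r is drawn at 1 + k1 r^2 times it, then the intrinsics apply), "eye" and "attitude" of the camera in the world. Camera axes: x right, y up, looking along -z (the intrinsics and any distortion apply to the point x, -y, -z); pixel columns grow to the right and rows downward; lengths in m; the calibration is good to about 2 mm. A picture is of the moment at which its call begins. There is no depth.
- workorder.hand_in(): hands the job in; it is judged then, once.
The state is a dict: "time_s": time; "joint_pos": joint angles; "joint_velocities": joint speeds; "effort": joint torques, N m; "eef_pos": TCP position; "orientation": TCP orientation; "wrist_force": force on the tool from outside, world axes, zero at the start; "moment": the same for the moment, N m; "gripper_width": finger opening in m; "grasp_force": force on a finger pad.
Only numpy, scipy, OpenCV 4.12 (cv2) and the standard library are available. Lean on these libraries where they do the work, as an engineer would, in place of code of your own. Each camera call takes 0.05 s, during which the arm holds its last target. There are 200 camera calls.

TASK

Put the rinsed test panels lying on the bench up to dry: lay each one in a bay of its own on the drawn-out rack, push it against the fence and tip it up so that it stands on its short edge and leans back on the fence. When every panel stands, push the rack in under the hood until it clicks home, then bring the clear hood down and press it until its catch holds it shut. Do not knock over the white bottle beside the dryer.

Things in the scene. Friction and masses are not known exactly. Their poses are not given: they have to be found in the camera images.
- dryer: Panel dryer, fixed to the bench: a low white drip pan, 230 mm (x) by 314 mm (y), side walls 14 mm high. Origin on the bench under its centre; its x runs from its open front to its back, its y to the left. The rack slides out to its front (-x); the clear hood is hinged at its back and, when shut, is 136 mm high and covers from x = -16 to +105 mm.
- rack (a point): The rack: steel floor plate, 84 mm deep (x -62 to +22 mm), 262 mm wide, its top 28 mm above the bench; origin on that top at the foot of the leaning fence, mid-width; axes as the dryer's. Four bays side by side, 64 mm apart. A panel laid flat against the fence overhangs the floor's front by 28 mm, with 28 mm of air below: fingertips leaning forward fit under it.
- bay1 (a point): Leftmost bay: its middle at the foot of the fence, on the floor's top; axes as the rack. Any panel may go into any bay. The fence is two white posts 10 mm wide, 15 mm either side of this point, 77 mm high; their front faces rise from x = 0 and lean back 15 degrees. Guides (12 mm high, x -17 to 0) beside it leave 58 mm for a panel's 50 mm.
- bay2 (a point): Second bay from the left, same point. To tip a panel: slide it flat against the fence, then carry its free edge up and over from below in an arc about the foot of the fence, through upright, about 105 degrees in all, until it rests on the posts.
- bay3 (a point): Third bay, same point. A standing panel leans 15 degrees; its middle is then about 8 mm behind (+x) and 43 mm above a bay's point.
- bay4 (a point): Rightmost bay, same point.
- carriage_front (a point): Middle of the front face of the rack's front strip (262 mm wide, 18 mm high, this point 19 mm above the bench): push here towards +x of the dryer to slide the rack in.
- carriage (a joint): How far the rack is drawn out, m: 0.110 fully out (start), 0 home under the hood. About 3 N of friction; a ball catch holds it drawn out (about 15 N to push it off) and another clicks it home over the last 12 mm (about 10 N).
- hood (a joint): Opening of the clear dust hood, rad: 0 shut, up to 1.0 open. It stays where it is left. The sprung ball catch bites over the last 0.12 rad; 5 to 8 N down on the ledge passes it.
- hood_hinge (a point): Middle of the hood's hinge axis (along the dryer's y), 30 mm above the bench, 105 mm behind the dryer's origin.
- hood_ledge (a point): Middle of the top face of the hood's black ledge (90 mm long in y, sticks out 25 mm; this point is 13 mm out from the hood's front wall, and, shut, 134 mm in front of the hinge axis and 68 mm above it). Open, the ledge slants up and this face looks back: set the fingertips from above between ledge and hood wall and draw along the arc, then press.
- panel_1_mid (a point): Aluminium test panel, 90 x 50 x 8 mm (along its x, y, z), 0.1 kg, with a blue coated patch on one face and a bare strip with two small holes along one short edge. The point is the middle of the panel; x runs along its length, z is square to its faces. It starts lying flat on the bench. May be absent (None).
- panel_2_mid (a point): Aluminium test panel, 90 x 50 x 8 mm (along its x, y, z), 0.1 kg, with a green coated patch on one face and a bare strip with two small holes along one short edge. The point is the middle of the panel; x runs along its length, z is square to its faces. It starts lying flat on the bench. May be absent (None).
- panel_3_mid (a point): Aluminium test panel, 90 x 50 x 8 mm (along its x, y, z), 0.1 kg, with a red coated patch on one face and a bare strip with two small holes along one short edge. The point is the middle of the panel; x runs along its length, z is square to its faces. It starts lying flat on the bench. May be absent (None).
- panel_4_mid (a point): Aluminium test panel, 90 x 50 x 8 mm (along its x, y, z), 0.1 kg, with a yellow coated patch on one face and a bare strip with two small holes along one short edge. The point is the middle of the panel; x runs along its length, z is square to its faces. It starts lying flat on the bench. May be absent (None).
- jar: Small white screw-lid jar, 45 mm across, 24 mm high, standing to the left of the dryer; not part of the job. Origin under its centre.
- eyeglass: Small black loupe, 36 mm across, 26 mm high, behind the jar; not part of the job. Origin under its centre.
- reagent: White bottle, 45 mm across, 132 mm high, standing to the right of the dryer. Origin under its centre.
Things that resemble listed ones, but are neither listed nor needed, are in the scene too. Leave any pink look-alike of the part that bears panel_1_mid alone.

How it is judged:
By the outcome, as a careful person would: the job done as asked, in the order asked, and still so for the second after the job is handed in, with the robot touching nothing.
Of panel_1, panel_2, panel_3, panel_4 only 3 to 4 are there at a start; the rules pass over those that are not, and their reading is None.
At some moment in a run one of jar, eyeglass may be knocked a few centimetres aside while the robot is not near it.
Once in a run the grip may slacken for a moment while it holds something.
It also fails if it takes over 210 s, if anything falls off the work surface, if the arm or the gripper's body presses on something with over 40 N, if the wrist force passes 120 N, or if a joint passes its speed limit or range.

## Working session

There is one attempt and no reset: what is moved stays moved. The work goes in short steps, Python scripts to look and compute and a tool call to move; the robot and the scene stay as the last step left them, time stands still between calls to the robot, and variables do not carry over. Pictures are saved under pics/ and viewed, at most 17 in all, crops included, and the job is handed in when it is done.

Besides the shell and the picture viewer there is one more tool, called as name(argument=value, ...), one argument or row to a line, values as JSON. carry_out: Moves the arm, as the interface text tells. Its arguments: {"type":"object","properties":{"increments":{"type":"array"},"gripper":{"type":"number"},"squeeze":{"type":"number"}},"required":["increments"]}

```bash
mkdir -p pics
cat > h.py <<'E'
import numpy as np, cv2
from cell import status, viewer, workorder
from scipy.spatial.transform import Rotation as R
def rot(a):
    a=np.array(a,float)
    if a.shape==(3,3): return a
    return R.from_quat([a[1],a[2],a[3],a[0]]).as_matrix()
def snap(name,fn):
    f=viewer.grab_frame(name); cv2.imwrite('pics/'+fn,f['image'][:,:,::-1])
    np.savez('pics/'+fn+'.npz',K=f['intrinsics'],k1=f['k1'],eye=f['eye'],R=rot(f['attitude'])); return f
def px(fn,u,v,z):
    d=np.load('pics/'+fn+'.npz'); K=d['K']; s=np.array([(u-K[0,2])/K[0,0],(v-K[1,2])/K[1,1]]); q=s.copy()
    for _ in range(20): q=s/(1+float(d['k1'])*(q@q))
    r=d['R']@np.array([q[0],-q[1],-1]); e=d['eye']; return e+r*(z-e[2])/r[2]
def proj(fn,p):
    d=np.load('pics/'+fn+'.npz'); K=d['K']; c=d['R'].T@(np.array(p)-d['eye']); q=np.array([c[0],-c[1]])/-c[2]
    q=q*(1+float(d['k1'])*(q@q)); return K[0,0]*q[0]+K[0,2],K[1,1]*q[1]+K[1,2]
E
python3 - <<'E'
from h import *
for n in ['scene','top','wrist']:
    f=snap(n,n+'0.png'); print(n,f['eye'],f['k1'],rot(f['attitude']).round(2).tolist(),f['intrinsics'])
a=cv2.imread('pics/top0.png'); 
s=status.state(); print(s)
E
```

```text
scene [-0.1287911  -0.20381485  0.90310005] -0.000829030424571804 [[0.11, 0.76, -0.64], [-0.99, 0.09, -0.07], [0.0, 0.65, 0.76]] [[377.90169419   0.         311.99750019]
 [  0.         377.90169419 194.41888577]
 [  0.           0.           1.        ]]
top [ 0.4031167  -0.11631991  1.15474752] -0.09140412635872139 [[0.01, 0.99, -0.15], [-1.0, 0.01, -0.01], [-0.01, 0.15, 0.99]] [[375.88653309   0.         321.00949331]
 [  0.         375.88653309 201.41575988]
 [  0.           0.           1.        ]]
wrist [0.09737691 0.64647442 0.38369886] 0.009865108711606632 [[0.26, -0.93, -0.25], [0.97, 0.25, 0.07], [-0.0, -0.25, 0.97]] [[291.30676547   0.         319.49631456]
 [  0.         291.30676547 198.58626215]
 [  0.           0.           1.        ]]
{'time_s': 0.15, 'joint_pos': array([ 1.13489780e+00,  2.45663296e-01,  1.55872137e+00, -4.42872353e-05,
        1.33870769e+00, -1.74082594e-01]), 'joint_velocities': array([-0.00048319, -0.00318117, -0.00221226,  0.00029792,  0.0018416 ,
       -0.0011    ]), 'effort': array([-4.89943141e-04, -4.16266966e+01, -3.14980030e+01,  6.84608147e-02,
        3.16340884e-02, -8.67680660e-05]), 'eef_pos': array([0.16803935, 0.62742388, 0.20459911]), 'orientation': array([-2.04616626e-04,  1.30529289e-01,  9.91444170e-01, -7.21715055e-04]), 'wrist_force': array([-0.01303256,  0.94081268,  0.21597868]), 'moment': array([-0.02079223, -0.01769472, -0.0223714 ]), 'grasp_force': 0.0, 'gripper_width': 0.09375743810487615}
```

View pics/top0.png

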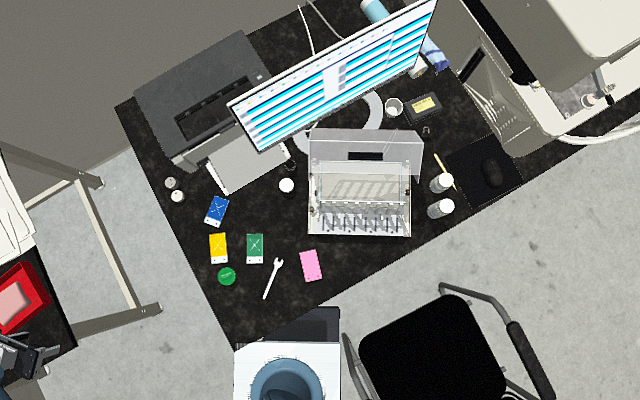

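View pics/scene0.png

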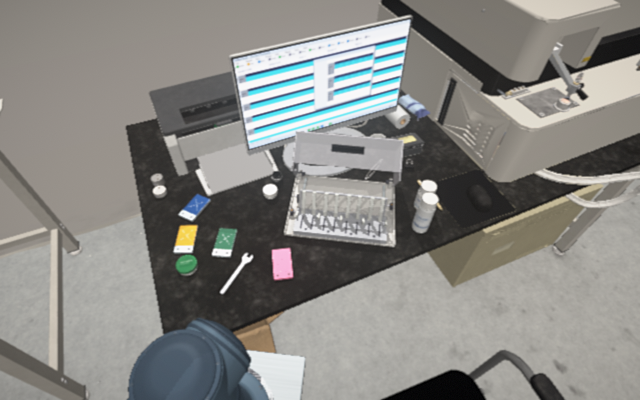

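The top view shows blue (216,211), yellow (218,247) and green (255,248) panels, with pink the decoy. The dryer is at (360,200), bottle(s) at (440,183) and (440,208). No red panel is visible. Next I'll enlarge the crops.

Run:
```python
from h import *
a=cv2.imread('pics/top0.png')
c=cv2.resize(a[120:250,300:470],None,fx=4.7,fy=4.7,interpolation=cv2.INTER_CUBIC)[:600,:800]; cv2.imwrite('pics/c1.png',c)
for n,u,v,z in [('blue',216,211,.008),('yel',218,247,.008),('green',255,248,.008),('dryFL',308,235,.014),('dryFR',411,237,.014),('bot',440,208,.1),('bot2',440,183,.1)]:
    print(n,px('top0.png',u,v,z).round(3))
hsv=cv2.cvtColor(a,cv2.COLOR_BGR2HSV)
for n,lo,hi,box in [('blue',100,125,(190,185,245,235)),('yel',20,35,(200,225,240,270)),('green',60,85,(242,225,270,268))]:
    x0,y0,x1,y1=box; m=cv2.inRange(hsv[y0:y1,x0:x1],(lo,100,60),(hi,255,255))
    w=cv2.inRange(hsv[y0:y1,x0:x1],(0,0,120),(180,70,255))
    for nm,mm in (('c',m),('w',w)):
        p=np.argwhere(mm)[:,::-1]+[x0,y0]; r=cv2.minAreaRect(p.astype(np.float32)); print(n,nm,len(p),p.mean(0).round(1),r, px('top0.png',*p.mean(0),.008).round(4))
```

```text
blue [0.543 0.226 0.008]
yel [0.432 0.215 0.008]
green [0.43  0.1   0.008]
dryFL [ 0.471 -0.061  0.014]
dryFR [ 0.467 -0.374  0.014]
bot [ 0.545 -0.44   0.1  ]
bot2 [ 0.617 -0.443  0.1  ]
blue c 336 [217.  207.9] ((217.04754638671875, 207.72804260253906), (15.902446746826172, 22.569622039794922), 20.2248592376709) [0.5526 0.2237 0.008 ]
blue w 276 [222.5 201.9] ((221.14263916015625, 201.73114013671875), (21.256628036499023, 52.51399230957031), 31.759479522705078) [0.5715 0.2072 0.008 ]
yel c 391 [217.4 244.3] ((217.59310913085938, 244.1172637939453), (23.4188289642334, 17.107370376586914), 85.2363510131836) [0.4399 0.2171 0.008 ]
yel w 134 [218.7 255.8] ((219.0, 244.0), (38.0, 16.0), 90.0) [0.4049 0.2116 0.008 ]
green c 306 [253.9 244.5] ((253.5, 244.0), (22.0, 15.0), 90.0) [0.4408 0.1039 0.008 ]
green w 138 [254. 258.] ((254.0, 251.5), (23.0, 16.0), 90.0) [0.4    0.1024 0.008 ]
```

View pics/c1.png

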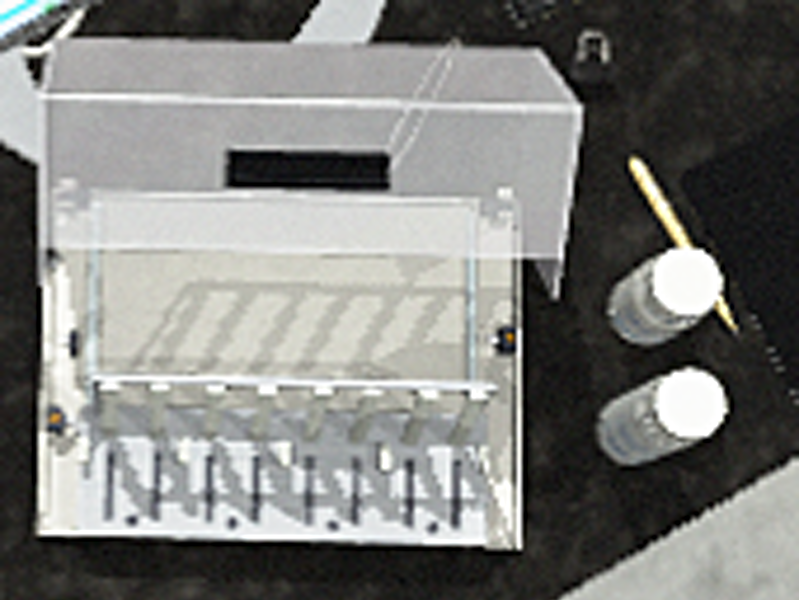

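carry_out(
  increments=[
    [0.018,-0.035,0.003,0.016],
    [0.018,-0.035,0.003,0.016],
    [0.018,-0.035,0.003,0.016],
    [0.018,-0.035,0.003,0.016],
    [0.018,-0.035,0.003,0.016],
    [0.018,-0.035,0.003,0.016],
    [0.018,-0.035,0.003,0.016],
    [0.018,-0.035,0.003,0.016],
    [0.018,-0.035,0.003,0.016],
    [0.018,-0.035,0.003,0.016],
    [0.018,-0.035,0.003,0.016],
    [0.018,-0.035,0.003,0.016],
    [0.018,-0.035,0.003,0.016],
    [0.018,-0.035,0.003,0.016],
    [0.018,-0.035,0.003,0.016],
    [0.018,-0.035,0.003,0.022],
    [0,0,0,0],
    [0,0,0,0],
  ],
)

```text
time_s: 1.95
eef_pos: [0.4561, 0.0676, 0.2531]
orientation: [-0.0, 0.001, 1.0, 0.0]
wrist_force: [0.4, 1.6, -0.9]
gripper_width: 0.0942
grasp_force: 0.0
```

Run:
```python
from h import *
f=snap('wrist','w1.png'); print(f['eye'],status.state()['eef_pos'],status.state()['orientation'])
```

```text
[0.3829639  0.06736133 0.43237935] [0.45576768 0.06830032 0.25305358] [-4.41825884e-04  1.07571472e-05  9.99999877e-01  2.24894524e-04]
```

View pics/w1.png

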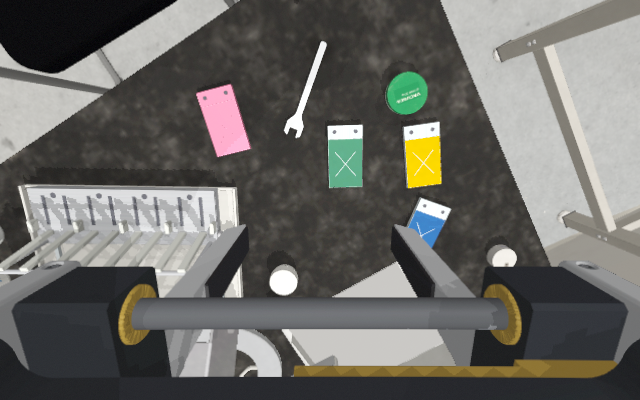

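Seen from the wrist (image up = -x, right = +y): green corners are (328,126),(362,125),(363,187),(330,188) and yellow's are (404,125),(439,122),(442,184),(407,188). The rack front left corner is at about (217,190), and the guides show as dark bars.

Run:
```python
from h import *
for n,P in [('green',[(328,126),(362,125),(363,187),(330,188)]),('yel',[(404,125),(439,122),(442,184),(407,188)])]:
    q=np.array([px('w1.png',u,v,.008) for u,v in P]); print(n,q.mean(0).round(4)); a=q[2]+q[3]-q[0]-q[1]; print(np.arctan2(a[1],a[0]),np.linalg.norm(a)/2)
print('pink etc; pan front left',px('w1.png',237,187,.014),px('w1.png',20,187,.014))
print('blue strip corners',px('w1.png',420,197,.008),px('w1.png',451,209,.008))
a=cv2.imread('pics/w1.png'); cv2.imwrite('pics/c2.png',cv2.resize(a[170:280,10:250],None,fx=3.3,fy=3.3,interpolation=cv2.INTER_CUBIC))
```

```text
green [0.4328 0.106  0.008 ]
0.044931394797421996 0.0897364766539427
yel [0.4306 0.2178 0.008 ]
0.13593326551722526 0.09089555313835364
pink etc; pan front left [ 0.47505547 -0.05336532  0.014     ] [ 0.47433602 -0.36736947  0.014     ]
blue strip corners [0.49253407 0.21877406 0.008     ] [0.51149075 0.26734843 0.008     ]
```

View pics/c2.png

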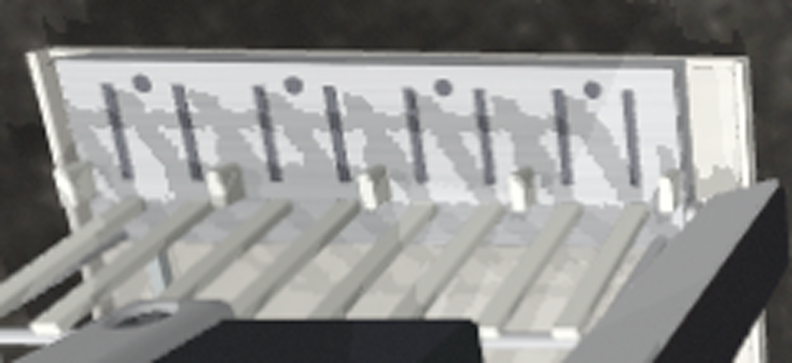

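Run:
```python
from h import *
g=lambda u,v,z=.028: px('w1.png',10+u/3.3,170+v/3.3,z).round(4)
print('front',g(55,60),g(685,62))
for u,v in [(142,84),(293,86),(443,88),(592,90)]: print('dot',g(u,v))
for u,v in [(130,203),(203,205),(283,207),(352,208),(428,208),(500,209),(572,209),(640,210)]: print('post',g(u,v))
for u,v in [(110,85),(180,86),(260,87),(330,88),(408,89),(480,90),(560,90),(628,91)]: print('slot',g(u,v))
print('pan',g(30,52,.014),g(748,58,.014))
h=lambda u,v,z: px('top0.png',300+u/4.7,120+v/4.7,z).round(4)
print('top pan',h(37,535,.014),h(522,550,.014)); print('ledge',h(228,150,.175),h(388,190,.175)); print('bot',h(690,400,.132),h(690,283,.132)); print('topfront',h(85,537,.028),h(490,548,.028))
```

```text
front [ 0.473  -0.3441  0.028 ] [ 0.4745 -0.077   0.028 ]
dot [ 0.4836 -0.3101  0.028 ]
dot [ 0.4847 -0.2463  0.028 ]
dot [ 0.4858 -0.1823  0.028 ]
dot [ 0.4868 -0.1184  0.028 ]
post [ 0.538 -0.328  0.028]
post [ 0.5391 -0.2963  0.028 ]
post [ 0.5403 -0.2614  0.028 ]
post [ 0.5409 -0.2311  0.028 ]
post [ 0.541  -0.1975  0.028 ]
post [ 0.5417 -0.1656  0.028 ]
post [ 0.5418 -0.1336  0.028 ]
post [ 0.5424 -0.1033  0.028 ]
slot [ 0.484  -0.3237  0.028 ]
slot [ 0.4846 -0.2943  0.028 ]
slot [ 0.4851 -0.2604  0.028 ]
slot [ 0.4856 -0.2307  0.028 ]
slot [ 0.4862 -0.1974  0.028 ]
slot [ 0.4867 -0.1666  0.028 ]
slot [ 0.4868 -0.1321  0.028 ]
slot [ 0.4873 -0.1029  0.028 ]
pan [ 0.4725 -0.3682  0.014 ] [ 0.4759 -0.0539  0.014 ]
top pan [ 0.4746 -0.0608  0.014 ] [ 0.467  -0.3741  0.014 ]
ledge [ 0.6854 -0.1749  0.175 ] [ 0.6626 -0.2662  0.175 ]
bot [ 0.5488 -0.4493  0.132 ] [ 0.619  -0.4523  0.132 ]
topfront [ 0.4727 -0.0921  0.028 ] [ 0.4674 -0.3504  0.028 ]
```

carry_out(
  increments=[
    [-0.0054,0.0037,-0.0205,0.0045],
    [-0.0054,0.0037,-0.0205,0.0045],
    [-0.0054,0.0037,-0.0205,0.0045],
    [-0.0054,0.0037,-0.0205,0.0045],
    [-0.0054,0.0037,-0.0205,0.0045],
    [-0.0054,0.0037,-0.0205,0.0045],
    [-0.0054,0.0037,-0.0205,0.0045],
    [-0.0054,0.0037,-0.0205,0.0045],
    [-0.0054,0.0037,-0.0205,0.0045],
    [-0.0054,0.0037,-0.0205,0.0045],
    [0,0,-0.011,0],
    [0,0,-0.011,0],
    [0,0,-0.011,0],
    [0,0,-0.009,0],
    [0,0,-0.004,0],
    [0,0,0,0],
    [0,0,0,0],
    [0,0,0,0],
  ],
  gripper=0.72,
)

```text
time_s: 3.8
eef_pos: [0.4028, 0.1048, 0.0029]
orientation: [0.001, -0.023, 1.0, -0.0]
wrist_force: [-0.2, 1.1, -0.2]
gripper_width: 0.0677
grasp_force: 0.0
```

carry_out(
  increments=[
    [0,0,0,0],
    [0,0,0,0],
    [0,0,0,0],
    [0,0,0,0],
    [0,0,0,0],
    [0,0,0,0],
    [0,0,0,0],
    [0,0,0,0],
  ],
  gripper=0,
  squeeze=30,
)

```text
time_s: 4.6
eef_pos: [0.4024, 0.1048, 0.0027]
orientation: [0.0, -0.023, 1.0, -0.0]
wrist_force: [-1.4, -0.6, 4.0]
gripper_width: 0.0496
grasp_force: 29.9
```

Run:
```python
from h import *
snap('wrist','w2.png')
```

```text
(no output)
```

View pics/w2.png

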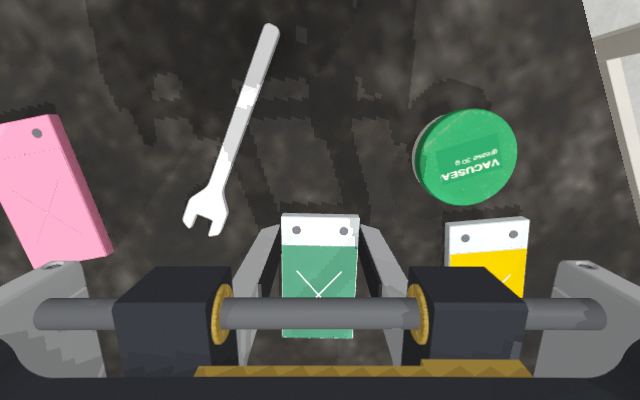

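carry_out(
  increments=[
    [0,0,0.015,0],
    [0,0,0.03,0],
    [0,0,0.03,0],
    [0,0,0.025,0],
    [0.0029,-0.032,0,-0.0048],
    [0.0029,-0.032,0,-0.0048],
    [0.0029,-0.032,0,-0.0048],
    [0.0029,-0.032,0,-0.0048],
    [0.0029,-0.032,0,-0.0048],
    [0.0029,-0.032,0,-0.0048],
    [0.0029,-0.032,0,-0.0048],
    [0.0029,-0.032,0,-0.0048],
    [0.0029,-0.032,0,-0.0048],
    [0.0029,-0.032,0,-0.0048],
    [0.0029,-0.032,0,-0.0048],
    [0.0029,-0.032,0,-0.0048],
    [0.0029,-0.032,0,-0.0048],
    [0,0,0,0],
    [0,0,0,0],
  ],
)

```text
time_s: 6.55
eef_pos: [0.4394, -0.3107, 0.1015]
orientation: [-0.0, 0.009, 1.0, 0.001]
wrist_force: [1.0, 0.4, -1.2]
gripper_width: 0.0494
grasp_force: 29.9
```

Run:
```python
from h import *
s=status.state(); print(s['eef_pos'],s['orientation'])
f=snap('wrist','w3.png'); g=snap('top','t3.png')
t=cv2.resize(g['image'][140:260,300:460],None,fx=4,fy=4,interpolation=cv2.INTER_CUBIC)
a=f['image'][:,:,::-1]; c=np.zeros((580,800,3),np.uint8)
c[:200,:640]=a[200:]; c[:200,640:]=0
t=cv2.resize(t,(506,380)); c[200:,:506]=t[:,:,::-1]; b=a[100:290]; 
c[200:480,506:]=cv2.resize(a[100:280,320:510],(294,280))
cv2.imwrite('pics/w3c.png',c)
cv2.imwrite('pics/w3b.png',a)
```

```text
[ 0.439416   -0.31074834  0.10148624] [-4.87172506e-04  9.14787415e-03  9.99957638e-01  8.94968990e-04]
```

View pics/w3b.png

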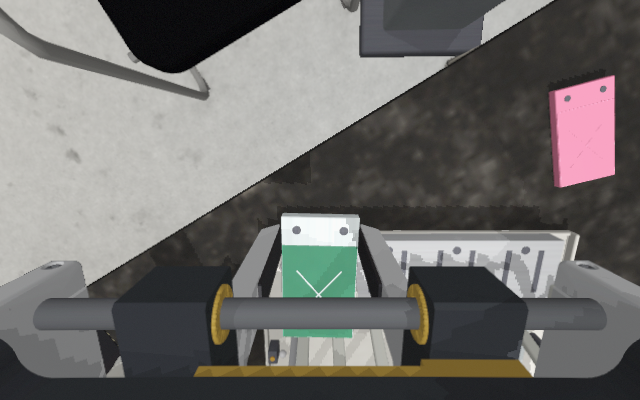

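The panel is still held flat. Two rack dots show at (457,251) and (525,251), and the floor's front left corner at about (572,238).

Run:
```python
from h import *
for p in [(457,251),(525,251)]: print(px('w3.png',*p,.028).round(4))
print(px('w3.png',562,239,.028).round(4),px('w3.png',390,238,.028).round(4))
for p in [(.4836,-.3101,.028),(.5365,-.3115,.028),(.5365,-.2475,.028)]: print(proj('w3.png',p))
c=cv2.imread('pics/w3.png'); cv2.imwrite('pics/w3d.png',cv2.resize(c[220:380,240:560],None,fx=2.5,fy=2.5,interpolation=cv2.INTER_CUBIC))
```

```text
[ 0.4863 -0.1822  0.028 ]
[ 0.4874 -0.1187  0.028 ]
[ 0.4759 -0.0866  0.028 ] [ 0.472  -0.2457  0.028 ]
(np.float64(321.0037897804245), np.float64(250.80181074072374))
(np.float64(320.5383705000775), np.float64(300.286839464702))
(np.float64(385.46938918139017), np.float64(299.1418061454701))
```

View pics/w3d.png

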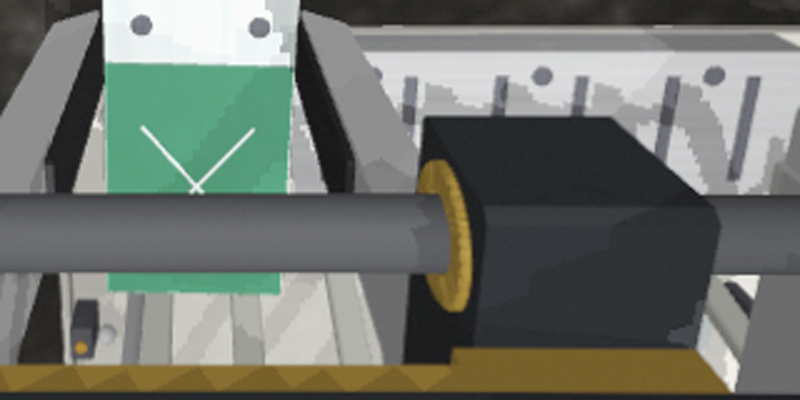

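carry_out(
  increments=[
    [0,0,-0.016,0],
    [0,0,-0.016,0],
    [0,0,-0.016,0],
    [0,0,-0.016,0],
    [0,0,-0.004,0],
    [0,0,-0.003,0],
    [0,0,0,0],
    [0.003,0,0,0],
    [0.003,0,0,0],
    [0.003,0,0,0],
    [0.003,0,0,0],
    [0.003,0,0,0],
    [0.002,0,0,0],
    [0.002,0,0,0],
    [0,0,0,0],
    [0,0,0,0],
  ],
)

```text
time_s: 8.25
eef_pos: [0.4593, -0.3114, 0.0317]
orientation: [0.0, 0.009, 1.0, -0.0]
wrist_force: [-1.5, 0.3, 5.3]
gripper_width: 0.0494
grasp_force: 30.0
```

carry_out(
  increments=[
    [0.001,0,0,0],
    [0.001,0,0,0],
    [0.001,0,0,0],
    [0,0,0,0],
  ],
)

```text
time_s: 8.65
eef_pos: [0.4614, -0.3113, 0.0317]
orientation: [-0.001, 0.008, 1.0, -0.0]
wrist_force: [-6.0, -0.0, 6.5]
gripper_width: 0.0494
grasp_force: 30.0
```

carry_out(
  increments=[
    [0,0,0,0],
    [0,0,0,0],
    [0,0,0,0],
    [-0.002,0,0,0],
    [-0.002,0,-0.004,0],
    [-0.002,0,-0.004,0],
    [0,0,-0.004,0],
    [0,0,-0.003,0],
    [0,0,0,0],
  ],
  gripper=0.61,
)

```text
time_s: 9.55
eef_pos: [0.4556, -0.3108, 0.0158]
orientation: [-0.0, 0.009, 1.0, 0.0]
wrist_force: [0.1, 0.1, 0.1]
gripper_width: 0.0571
grasp_force: 0.0
```

carry_out(
  increments=[
    [0,0,0,0],
    [0,0,0,0],
    [0,0,0,0],
    [0,0,0,0],
    [0,0,0,0],
    [0,0,0,0],
  ],
  gripper=0,
  squeeze=5,
)

```text
time_s: 10.15
eef_pos: [0.456, -0.3112, 0.0165]
orientation: [0.0, 0.009, 1.0, -0.0]
wrist_force: [-0.3, -0.3, -0.5]
gripper_width: 0.0498
grasp_force: 5.0
```

Run:
```python
import numpy as np
d=79.
p=None
for t in range(0,106,7):
    a=np.radians(t); xb=-8*np.sin(a)+2.1*np.cos(a)-2.1
    q=np.array([xb-d*np.cos(a)+4*np.sin(a), d*np.sin(a)+4*np.cos(a)])
    if p is not None: print(t,q.round(1),(q-p).round(1))
    p=q
```

```text
7 [-78.9  13.6] [0.1 9.6]
14 [-77.7  23. ] [1.2 9.4]
21 [-75.3  32. ] [2.4 9.1]
28 [-71.9  40.6] [3.4 8.6]
35 [-67.4  48.6] [4.5 8. ]
42 [-61.9  55.8] [5.5 7.2]
49 [-55.6  62.2] [6.4 6.4]
56 [-48.4  67.7] [7.2 5.5]
63 [-40.6  72.2] [7.8 4.5]
70 [-32.2  75.6] [8.4 3.4]
77 [-23.3  77.9] [8.9 2.3]
84 [-14.1  79. ] [9.2 1.1]
91 [-4.8 78.9] [ 9.4 -0.1]
98 [ 4.6 77.7] [ 9.4 -1.2]
105 [13.9 75.3] [ 9.3 -2.4]
```

carry_out(
  increments=[
    [0,0,0.005,0],
    [0,0,0.005,0],
    [0.0005,0,0.005,0],
    [0.001,0,0.005,0],
    [0.001,0,0.005,0],
    [0.0015,0,0.0045,0],
    [0.0015,0,0.0045,0],
    [0.002,0,0.004,0],
    [0.002,0,0.004,0],
    [0.0025,0,0.004,0],
    [0.0025,0,0.004,0],
    [0.003,0,0.0035,0],
    [0.003,0,0.003,0],
    [0,0,0,0],
  ],
)

```text
time_s: 11.55
eef_pos: [0.4751, -0.3112, 0.073]
orientation: [-0.002, 0.008, 1.0, 0.0]
wrist_force: [-6.0, -1.2, 0.9]
gripper_width: 0.0498
grasp_force: 5.0
```

Run:
```python
from h import *
f=snap('scene','s4.png'); a=f['image'][:,:,::-1][120:280,250:460]; b=viewer.grab_frame('wrist')['image'][:,:,::-1]
a=cv2.resize(a,None,fx=2.2,fy=2.2,interpolation=cv2.INTER_CUBIC); c=np.zeros((600,800,3),np.uint8); c[:352,:462]=a; c[:340,462:800]=cv2.resize(b[150:390,200:440],(338,340)); cv2.imwrite('pics/c4.png',c[:352])
```

```text
(no output)
```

View pics/c4.png

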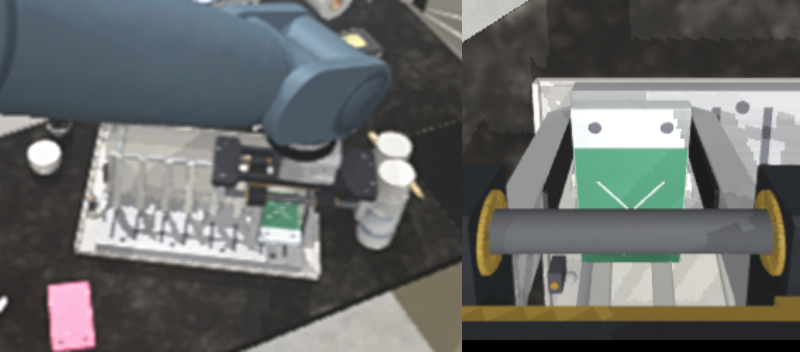

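carry_out(
  increments=[
    [-0.003,0,0,0],
    [-0.003,0,0,0],
    [-0.003,0,0,0],
    [0,0,0,0],
    [0,0,0,0],
    [0,0,0,0],
    [0,0,0,0],
    [0,0,0,0],
  ],
  squeeze=3,
)

```text
time_s: 12.45
eef_pos: [0.4675, -0.3111, 0.073]
orientation: [0.0, 0.009, 1.0, -0.0]
wrist_force: [-0.6, -0.4, -1.1]
gripper_width: 0.0497
grasp_force: 3.0
```

```bash
cat >> h.py <<'E'
def panelshape(fn,lo,hi,sat=70,box=(230,205,410,400)):
    "row-wise width of the coat colour in a wrist picture"
    a=cv2.imread('pics/'+fn); x0,y0,x1,y1=box; h=cv2.cvtColor(a,cv2.COLOR_BGR2HSV)[y0:y1,x0:x1]
    m=cv2.inRange(h,(lo,sat,40),(hi,255,255))>0; out=[]
    for i in range(0,m.shape[0],6):
        c=np.where(m[i])[0]
        if len(c)>20: out.append((y0+i,int(x0+c[0]),int(x0+c[-1])))
    return out
E
python3 - <<'E'
from h import *
snap('wrist','w5.png'); print(panelshape('w5.png',60,90)); print(panelshape('w3.png',60,90)); print(status.state()['eef_pos'])
E
```

```text
[(259, 283, 356), (265, 285, 354), (271, 287, 352), (277, 289, 350)]
[(247, 282, 356), (253, 282, 356), (259, 282, 355), (265, 283, 355), (271, 283, 355), (277, 283, 354), (283, 283, 354), (289, 283, 354), (295, 283, 353), (331, 283, 351)]
[ 0.46749409 -0.31112997  0.07295577]
```

carry_out(
  increments=[
    [0.0045,0,0.004,0],
    [0.005,0,0.003,0],
    [0.006,0,0.003,0],
    [0.006,0,0.0025,0],
    [0.007,0,0.0025,0],
    [0,0,0,0],
    [0.007,0,0.002,0],
    [0.007,0,0.0015,0],
    [0.007,0,0.001,0],
    [0.007,0,0,0],
    [0,0,0,0],
    [0.006,0,0,0],
    [0.006,0,-0.0005,0],
    [0.005,0,-0.0005,0],
    [0,0,0,0],
    [0,0,0,0],
  ],
)

```text
time_s: 14.1
eef_pos: [0.541, -0.311, 0.0913]
orientation: [0.0, 0.009, 1.0, 0.0]
wrist_force: [0.8, -0.3, -1.2]
gripper_width: 0.0499
grasp_force: 3.0
```

Run:
```python
from h import *
b=snap('wrist','w6.png')['image'][:,:,::-1]; print(panelshape('w6.png',60,90)); 
a=snap('scene','s6.png')['image'][:,:,::-1][150:270,270:450]
c=np.zeros((340,800,3),np.uint8); c[:300,:450]=cv2.resize(a,(450,300),interpolation=cv2.INTER_CUBIC); c[:340,460:]=cv2.resize(b[150:390,200:440],(340,340)); cv2.imwrite('pics/c6.png',c)
```

```text
[]
```

View pics/c6.png

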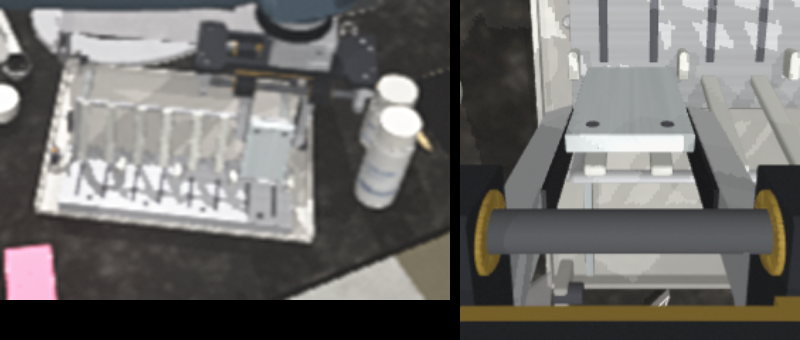

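carry_out(
  increments=[
    [0.003,0,-0.001,0],
    [0.003,0,-0.001,0],
    [0.002,0,-0.001,0],
    [0,0,0,0],
  ],
)

```text
time_s: 14.6
eef_pos: [0.5491, -0.3111, 0.0882]
orientation: [-0.0, 0.009, 1.0, 0.0]
wrist_force: [-0.2, 0.0, -0.7]
gripper_width: 0.0498
grasp_force: 3.0
```

carry_out(
  increments=[
    [0,0,0,0],
    [0,0,0,0],
    [0,0,0,0],
    [0,0,0,0],
  ],
  gripper=0.61,
)

```text
time_s: 15.0
eef_pos: [0.549, -0.3112, 0.0886]
orientation: [0.0, 0.009, 1.0, -0.0]
wrist_force: [0.8, 0.0, 0.3]
gripper_width: 0.0572
grasp_force: 0.0
```

Run:
```python
from h import *
b=snap('wrist','w7.png')['image'][:,:,::-1]
a=snap('wrist','w7.png')['image'][:,:,::-1]
cv2.imwrite('pics/c7.png',cv2.resize(b[130:310,180:460],None,fx=2,fy=2))
```

```text
(no output)
```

View pics/c7.png

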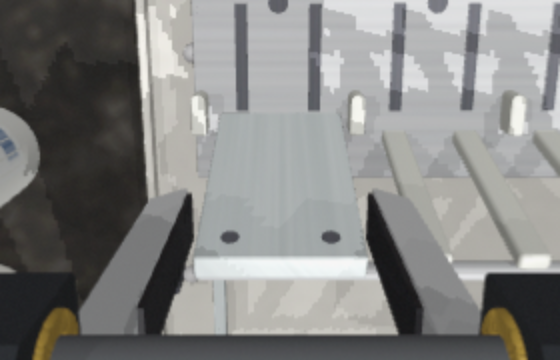

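Green stands leaning on its posts, with its foot between the bay 4 guides. Yellow is next, for bay 2.

carry_out(
  increments=[
    [0,0,0.015,0],
    [0,0,0.025,0],
    [0,0,0.03,0],
    [0,0,0.03,0],
    [-0.0093,0.0328,0,0.0096],
    [-0.0093,0.0328,0,0.0096],
    [-0.0093,0.0328,0,0.0096],
    [-0.0093,0.0328,0,0.0096],
    [-0.0093,0.0328,0,0.0096],
    [-0.0093,0.0328,0,0.0096],
    [-0.0093,0.0328,0,0.0096],
    [-0.0093,0.0328,0,0.0096],
    [-0.0093,0.0328,0,0.0096],
    [-0.0093,0.0328,0,0.0096],
    [-0.0093,0.0328,0,0.0096],
    [-0.0093,0.0328,0,0.0096],
    [-0.0093,0.0328,0,0.0096],
    [-0.0093,0.0328,0,0.0096],
    [-0.0093,0.0328,0,0.0096],
    [-0.0093,0.0328,0,0.0096],
  ],
)

```text
time_s: 17.1
eef_pos: [0.3999, 0.2151, 0.1899]
orientation: [0.001, -0.068, 0.998, 0.0]
wrist_force: [0.5, -0.6, -0.0]
gripper_width: 0.0572
grasp_force: 0.0
```

carry_out(
  increments=[
    [0,0,-0.025,0],
    [0,0,-0.025,0],
    [0,0,-0.025,0],
    [0,0,-0.025,0],
    [0,0,-0.025,0],
    [0,0,-0.025,0],
    [0,0,0,0],
    [0,0,0,0],
  ],
  gripper=0.72,
)

```text
time_s: 17.9
eef_pos: [0.4007, 0.2138, 0.0395]
orientation: [0.0, -0.068, 0.998, 0.0]
wrist_force: [0.1, 0.5, 0.4]
gripper_width: 0.0678
grasp_force: 0.0
```

Run:
```python
from h import *
snap('wrist','w8.png'); s=status.state(); print(s['eef_pos'],s['orientation'])
a=cv2.imread('pics/w8.png'); h=cv2.cvtColor(a,cv2.COLOR_BGR2HSV); m=cv2.inRange(h,(20,120,120),(34,255,255)); m[:,:220]=0;m[:,430:]=0;m[290:]=0
rows=[(v,np.where(m[v])[0]) for v in range(180,300,10)]
for v,c in rows:
    if len(c)>20: print(v,c[0],c[-1],px('w8.png',c[0],v,.008)[:2].round(4),px('w8.png',c[-1],v,.008)[:2].round(4))
```

```text
[0.40135918 0.21397748 0.04013175] [ 1.22107269e-03 -6.81706185e-02  9.97672910e-01  1.99593140e-04]
230 288 350 [0.4113 0.1906] [0.4048 0.2379]
240 288 349 [0.4195 0.1915] [0.4131 0.2384]
250 288 349 [0.4279 0.1924] [0.4214 0.2398]
260 289 349 [0.4363 0.1941] [0.4299 0.2412]
270 289 349 [0.445  0.1951] [0.4385 0.2426]
280 289 348 [0.4538 0.196 ] [0.4474 0.2432]
```

carry_out(
  increments=[
    [0,0,-0.015,0],
    [0,0,-0.013,0],
    [0,0,-0.006,0],
    [0,0,-0.003,0],
    [0,0,0,0],
    [0,0,0,0],
  ],
)

```text
time_s: 18.55
eef_pos: [0.4005, 0.2138, 0.0018]
orientation: [0.0, -0.068, 0.998, 0.0]
wrist_force: [-0.5, 1.2, -1.0]
gripper_width: 0.0678
grasp_force: 0.0
```

carry_out(
  increments=[
    [0,0,0,0],
    [0,0,0,0],
    [0,0,0,0],
    [0,0,0,0],
    [0,0,0,0],
    [0,0,0,0],
    [0,0,0,0],
  ],
  gripper=0,
  squeeze=30,
)

```text
time_s: 19.25
eef_pos: [0.4003, 0.2137, 0.0017]
orientation: [0.0, -0.068, 0.998, 0.0]
wrist_force: [-1.0, -0.3, 4.7]
gripper_width: 0.0496
grasp_force: 30.0
```

carry_out(
  increments=[
    [0,0,0.015,0],
    [0,0,0.03,0],
    [0,0,0.03,0],
    [0,0,0.025,0],
    [0.003,-0.0305,0,-0.0118],
    [0.003,-0.0305,0,-0.0118],
    [0.003,-0.0305,0,-0.0118],
    [0.003,-0.0305,0,-0.0118],
    [0.003,-0.0305,0,-0.0118],
    [0.003,-0.0305,0,-0.0118],
    [0.003,-0.0305,0,-0.0118],
    [0.003,-0.0305,0,-0.0118],
    [0.003,-0.0305,0,-0.0118],
    [0.003,-0.0305,0,-0.0118],
    [0.003,-0.0305,0,-0.0118],
    [0.003,-0.0305,0,-0.0118],
    [0.003,-0.0305,0,-0.0118],
    [0,0,0,0],
    [0,0,0,0],
  ],
)

```text
time_s: 21.15
eef_pos: [0.4386, -0.1827, 0.1008]
orientation: [-0.001, 0.009, 1.0, 0.001]
wrist_force: [1.1, 0.5, -1.6]
gripper_width: 0.0495
grasp_force: 30.0
```

```bash
cat > ck.py <<'E'
import sys
from h import *
fn,lo,hi,sat=sys.argv[1],*map(int,sys.argv[2:5])
snap('wrist',fn); s=status.state(); print(s['eef_pos'],s['orientation'],s['gripper_width'],s['grasp_force']); print(panelshape(fn,lo,hi,sat))
E
python3 ck.py w9.png 20 34 120
```

```text
[ 0.43855045 -0.18207116  0.10074958] [-5.98176237e-04  8.52516470e-03  9.99963300e-01  6.02433176e-04] 0.04980566418235514 29.995298087596893
[(253, 282, 357), (259, 282, 356), (265, 283, 356), (271, 283, 356), (277, 283, 356), (283, 283, 355), (289, 230, 409), (295, 230, 409), (331, 285, 353), (337, 285, 353), (367, 230, 409), (373, 230, 409)]
```

carry_out(
  increments=[
    [0,0,-0.016,0],
    [0,0,-0.016,0],
    [0,0,-0.016,0],
    [0,0,-0.015,0],
    [0,0,-0.004,0],
    [0,0,-0.003,0],
    [0,0,0,0],
    [0.003,0,0,0],
    [0.003,0,0,0],
    [0.003,0,0,0],
    [0.003,0,0,0],
    [0.003,0,0,0],
    [0.002,0,0,0],
    [0.002,0,0,0],
    [0.001,0,0,0],
    [0.001,0,0,0],
    [0,0,0,0],
    [0,0,0,0],
  ],
)

```text
time_s: 23.0
eef_pos: [0.4601, -0.1828, 0.0314]
orientation: [-0.0, 0.009, 1.0, 0.0]
wrist_force: [-1.2, 0.5, -1.9]
gripper_width: 0.0495
grasp_force: 30.0
```

carry_out(
  increments=[
    [0.001,0,0,0],
    [0.001,0,0,0],
    [0,0,0,0],
  ],
)

```text
time_s: 23.3
eef_pos: [0.4622, -0.1829, 0.0315]
orientation: [0.0, 0.008, 1.0, -0.0]
wrist_force: [-0.3, 0.5, -1.5]
gripper_width: 0.0492
grasp_force: 30.0
```

carry_out(
  increments=[
    [0,0,-0.001,0],
    [0.001,0,0,0],
    [0.001,0,0,0],
    [0.001,0,0,0],
    [0,0,0,0],
    [0,0,0,0],
  ],
)

```text
time_s: 23.9
eef_pos: [0.4628, -0.1827, 0.0296]
orientation: [-0.003, 0.008, 1.0, 0.0]
wrist_force: [-8.4, -1.8, 1.2]
gripper_width: 0.0493
grasp_force: 30.0
```

carry_out(
  increments=[
    [0,0,0,0],
    [0,0,0,0],
    [0,0,0,0],
    [-0.002,0,0,0],
    [-0.002,0,-0.004,0],
    [-0.002,0,-0.004,0],
    [-0.001,0,-0.004,0],
    [0,0,-0.003,0],
    [0,0,0,0],
  ],
  gripper=0.61,
)

```text
time_s: 24.8
eef_pos: [0.4577, -0.1826, 0.0148]
orientation: [-0.0, 0.009, 1.0, 0.0]
wrist_force: [0.1, -0.1, -0.5]
gripper_width: 0.0575
grasp_force: 0.0
```

carry_out(
  increments=[
    [0,0,0,0],
    [0,0,0,0],
    [0,0,0,0],
    [0,0,0,0],
    [0,0,0,0],
    [0,0,0,0],
  ],
  gripper=0,
  squeeze=3,
)

```text
time_s: 25.4
eef_pos: [0.4582, -0.1829, 0.0155]
orientation: [0.0, 0.008, 1.0, -0.0]
wrist_force: [1.3, 0.3, -0.3]
gripper_width: 0.0502
grasp_force: 3.0
```

carry_out(
  increments=[
    [0,0,0.005,0],
    [0,0,0.005,0],
    [0,0,0.005,0],
    [0,0,0.005,0],
    [0.0005,0,0.005,0],
    [0.0005,0,0.0045,0],
    [0.001,0,0.0045,0],
    [0.001,0,0.004,0],
    [0.001,0,0.004,0],
    [0.0015,0,0.004,0],
    [0.002,0,0.004,0],
    [0.002,0,0.0035,0],
    [0.002,0,0.003,0],
    [0,0,0,0],
    [0,0,0,0],
    [0,0,0,0],
  ],
)

```text
time_s: 27.0
eef_pos: [0.4694, -0.1827, 0.0717]
orientation: [-0.0, 0.009, 1.0, 0.0]
wrist_force: [-0.2, 0.1, -0.6]
gripper_width: 0.0499
grasp_force: 3.0
```

```bash
python3 ck.py w10.png 20 34 120
```

```text
[ 0.46939734 -0.18268057  0.07167405] [-2.56247404e-04  8.49952340e-03  9.99963832e-01  1.62129922e-04] 0.05041457941674883 2.9998835921287537
[(259, 281, 358), (265, 283, 356), (271, 285, 355), (277, 286, 353), (283, 288, 351), (289, 230, 409), (367, 230, 409), (373, 230, 409)]
```

Swung as before. I'll continue the arc.

carry_out(
  increments=[
    [0.0045,0,0.004,0],
    [0.005,0,0.003,0],
    [0.006,0,0.003,0],
    [0.006,0,0.0025,0],
    [0.007,0,0.0025,0],
    [0,0,0,0],
    [0.007,0,0.002,0],
    [0.007,0,0.0015,0],
    [0.007,0,0.001,0],
    [0.007,0,0,0],
    [0,0,0,0],
    [0.006,0,0,0],
    [0.006,0,-0.0005,0],
    [0.005,0,-0.0005,0],
    [0,0,0,0],
    [0.003,0,-0.001,0],
    [0.003,0,-0.001,0],
    [0.002,0,-0.001,0],
    [0,0,0,0],
  ],
)

```text
time_s: 28.95
eef_pos: [0.5513, -0.1828, 0.0873]
orientation: [0.0, 0.008, 1.0, 0.0]
wrist_force: [0.1, -0.1, -1.6]
gripper_width: 0.0501
grasp_force: 3.0
```

```bash
python3 ck.py w11.png 0 180 0 | head -1
python3 - <<'E'
from h import *
# predicted top front edge of a standing panel vs picture: gradient image for numeric check, bay2 foot
import math
fx,fy=.5385,-.183
for nm,x,z in [('top front edge',-8.3+90*.259,90*.966-2.1),('foot front',-8.3,0),('top rear',90*.259-.5,87+2)]:
    print(nm,[tuple(np.round(proj('w11.png',(fx+x/1e3,fy+s*.025,.028+z/1e3)),0)) for s in(-1,1)])
a=cv2.imread('pics/w11.png',0).astype(int); print([ (v,int(a[v,300:340].mean())) for v in range(180,290,4)])
E
```

```text
[ 0.55122264 -0.18277767  0.08729422] [4.05104468e-05 8.49869037e-03 9.99963883e-01 6.44490531e-05] 0.05002704887064105 2.9999779164791107
top front edge [(np.float64(276.0), np.float64(258.0)), (np.float64(363.0), np.float64(257.0))]
foot front [(np.float64(289.0), np.float64(187.0)), (np.float64(349.0), np.float64(186.0))]
top rear [(np.float64(276.0), np.float64(274.0)), (np.float64(364.0), np.float64(272.0))]
[(180, 159), (184, 155), (188, 164), (192, 164), (196, 164), (200, 164), (204, 164), (208, 164), (212, 164), (216, 164), (220, 165), (224, 165), (228, 165), (232, 165), (236, 162), (240, 161), (244, 160), (248, 245), (252, 245), (256, 245), (260, 187), (264, 161), (268, 210), (272, 183), (276, 183), (280, 183), (284, 183), (288, 183)]
```

carry_out(
  increments=[
    [0,0,0,0],
    [0,0,0,0],
    [0,0,0,0],
    [0,0,0,0],
    [0,0,0,0],
    [0,0,0,0],
  ],
  gripper=0.61,
)

```text
time_s: 29.6
eef_pos: [0.5511, -0.1828, 0.0875]
orientation: [0.0, 0.009, 1.0, -0.0]
wrist_force: [-0.7, 0.4, 0.0]
gripper_width: 0.0573
grasp_force: 0.0
```

Run:
```python
from h import *
snap('wrist','w12.png')
for f in('w7.png','w12.png'):
    a=cv2.imread('pics/'+f,0).astype(int); print([ (v,int(a[v,300:340].mean())) for v in range(180,284,4)])
```

```text
[(180, 158), (184, 158), (188, 172), (192, 172), (196, 172), (200, 172), (204, 172), (208, 172), (212, 172), (216, 172), (220, 172), (224, 172), (228, 173), (232, 170), (236, 169), (240, 167), (244, 166), (248, 166), (252, 166), (256, 166), (260, 243), (264, 240), (268, 225), (272, 191), (276, 192), (280, 191)]
[(180, 159), (184, 156), (188, 173), (192, 172), (196, 172), (200, 172), (204, 172), (208, 173), (212, 173), (216, 173), (220, 173), (224, 173), (228, 172), (232, 170), (236, 168), (240, 167), (244, 163), (248, 163), (252, 163), (256, 163), (260, 222), (264, 240), (268, 236), (272, 184), (276, 183), (280, 183)]
```

carry_out(
  increments=[
    [0,0,0.015,0],
    [0,0,0.025,0],
    [0,0,0.03,0],
    [0,0,0.03,0],
    [-0.0026,0.03,0,-0.026],
    [-0.0026,0.03,0,-0.026],
    [-0.0026,0.03,0,-0.026],
    [-0.0026,0.03,0,-0.026],
    [-0.0026,0.03,0,-0.026],
    [-0.0026,0.03,0,-0.026],
    [-0.0026,0.03,0,-0.026],
    [-0.0026,0.03,0,-0.026],
    [-0.0026,0.03,0,-0.026],
    [-0.0026,0.03,0,-0.026],
    [-0.0026,0.03,0,-0.026],
    [-0.0026,0.03,0,-0.026],
    [-0.0026,0.03,0,-0.026],
    [-0.0026,0.03,0,-0.026],
    [0,0,0,0],
  ],
)

```text
time_s: 31.55
eef_pos: [0.5144, 0.2398, 0.1888]
orientation: [0.001, 0.188, 0.982, 0.001]
wrist_force: [0.2, -1.1, 0.8]
gripper_width: 0.0574
grasp_force: 0.0
```

carry_out(
  increments=[
    [0,0,-0.025,0],
    [0,0,-0.025,0],
    [0,0,-0.025,0],
    [0,0,-0.025,0],
    [0,0,-0.025,0],
    [0,0,-0.02,0],
    [0,0,0,0],
    [0,0,0,0],
  ],
  gripper=0.76,
)

```text
time_s: 32.35
eef_pos: [0.5153, 0.2367, 0.0434]
orientation: [0.0, 0.19, 0.982, 0.0]
wrist_force: [0.5, 0.7, 0.4]
gripper_width: 0.0715
grasp_force: 0.0
```

Run:
```python
from h import *
snap('wrist','w13.png'); s=status.state(); print(s['eef_pos'],s['orientation'])
a=cv2.imread('pics/w13.png'); h=cv2.cvtColor(a,cv2.COLOR_BGR2HSV); m=cv2.inRange(h,(100,120,80),(125,255,255)); m[:,:220]=0;m[:,430:]=0;m[290:]=0
L=[];Rr=[]
for v in range(180,300,8):
    c=np.where(m[v])[0]
    if len(c)>30: l,r=px('w13.png',c[0],v,.008)[:2],px('w13.png',c[-1]+1,v,.008)[:2]; print(v,c[0],c[-1],l.round(4),r.round(4)); L.append(l);Rr.append(r)
L=np.array(L);Rr=np.array(Rr)
for q in(L,Rr): d=q[-1]-q[0]; print(np.arctan2(d[1],d[0]))
```

```text
[0.51590811 0.23699789 0.04406253] [1.04826688e-03 1.89486512e-01 9.81882678e-01 4.10893209e-04]
228 291 352 [0.5137 0.2135] [0.5318 0.2585]
236 292 352 [0.5201 0.2116] [0.5381 0.2562]
244 292 352 [0.5264 0.2089] [0.5444 0.2539]
252 293 352 [0.533  0.2069] [0.5509 0.2515]
260 293 352 [0.5394 0.2042] [0.5575 0.2491]
268 294 352 [0.5463 0.2021] [0.5642 0.2466]
276 295 352 [0.5532 0.2001] [0.5709 0.2441]
284 295 352 [0.56   0.1972] [0.5778 0.2416]
-0.33954091694153465
-0.3531892778578669
```

carry_out(
  increments=[
    [0,0.002,-0.015,0.035],
    [0,0,-0.015,0],
    [0,0,-0.008,0],
    [0,0,-0.003,0],
    [0,0,0,0],
    [0,0,0,0],
  ],
)

```text
time_s: 33.0
eef_pos: [0.5151, 0.2392, 0.0019]
orientation: [0.0, 0.172, 0.985, 0.0]
wrist_force: [0.5, 0.2, -0.1]
gripper_width: 0.0714
grasp_force: 0.0
```

carry_out(
  increments=[
    [0,0,0,0],
    [0,0,0,0],
    [0,0,0,0],
    [0,0,0,0],
    [0,0,0,0],
    [0,0,0,0],
    [0,0,0,0],
  ],
  gripper=0,
  squeeze=30,
)

```text
time_s: 33.7
eef_pos: [0.5149, 0.2392, 0.0018]
orientation: [0.0, 0.172, 0.985, 0.0]
wrist_force: [-2.0, 0.8, 3.2]
gripper_width: 0.0495
grasp_force: 30.0
```

Run:
```python
from h import *
snap('wrist','w14.png')
for f in('w2.png','w14.png'):
    a=cv2.imread('pics/'+f); print(f,[(v,a[v,320].tolist()) for v in list(range(200,226,3))+list(range(240,256,3))+list(range(331,352,3))])
```

```text
w2.png [(200, [69, 74, 77]), (203, [71, 76, 77]), (206, [55, 57, 59]), (209, [49, 56, 58]), (212, [48, 50, 53]), (215, [173, 172, 168]), (218, [255, 255, 255]), (221, [255, 255, 255]), (224, [255, 255, 255]), (240, [255, 255, 255]), (243, [255, 255, 255]), (246, [167, 194, 138]), (249, [144, 179, 102]), (252, [143, 178, 100]), (255, [143, 178, 101]), (331, [136, 170, 94]), (334, [137, 172, 96]), (337, [153, 176, 128]), (340, [72, 77, 81]), (343, [72, 75, 80]), (346, [68, 71, 75]), (349, [64, 69, 72])]
w14.png [(200, [46, 48, 50]), (203, [60, 63, 66]), (206, [66, 68, 71]), (209, [50, 55, 59]), (212, [51, 52, 59]), (215, [50, 52, 57]), (218, [180, 179, 174]), (221, [251, 250, 244]), (224, [255, 255, 255]), (240, [255, 255, 255]), (243, [255, 255, 255]), (246, [255, 255, 255]), (249, [231, 201, 173]), (252, [216, 146, 73]), (255, [218, 148, 73]), (331, [216, 147, 70]), (334, [216, 147, 72]), (337, [216, 146, 70]), (340, [216, 146, 71]), (343, [66, 69, 72]), (346, [66, 72, 74]), (349, [72, 75, 79])]
```

carry_out(
  increments=[
    [0,0,0.015,0],
    [0,0,0.03,0],
    [0,0,0.03,0],
    [0,0,0.025,0],
    [-0.0059,-0.0274,0,0.0253],
    [-0.0059,-0.0274,0,0.0253],
    [-0.0059,-0.0274,0,0.0253],
    [-0.0059,-0.0274,0,0.0253],
    [-0.0059,-0.0274,0,0.0253],
    [-0.0059,-0.0274,0,0.0253],
    [-0.0059,-0.0274,0,0.0253],
    [-0.0059,-0.0274,0,0.0253],
    [-0.0059,-0.0274,0,0.0253],
    [-0.0059,-0.0274,0,0.0253],
    [-0.0059,-0.0274,0,0.0253],
    [-0.0059,-0.0274,0,0.0253],
    [-0.0059,-0.0274,0,0.0253],
    [0,0,0,0],
    [0,0,0,0],
  ],
)

```text
time_s: 35.65
eef_pos: [0.4379, -0.1171, 0.1018]
orientation: [0.0, 0.009, 1.0, 0.0]
wrist_force: [0.6, 0.5, -0.7]
gripper_width: 0.0498
grasp_force: 30.0
```

```bash
python3 ck.py w15.png 100 125 100
```

```text
[ 0.43796874 -0.11655778  0.10163866] [6.98691838e-05 8.71588779e-03 9.99962001e-01 1.55663671e-04] 0.04923833074187962 29.994262754917145
[(253, 282, 357), (259, 282, 356), (265, 283, 356), (271, 283, 356), (277, 283, 356), (283, 283, 355), (289, 283, 355), (295, 284, 355), (331, 285, 353), (337, 285, 353)]
```

carry_out(
  increments=[
    [0,0,-0.016,0],
    [0,0,-0.016,0],
    [0,0,-0.016,0],
    [0,0,-0.015,0],
    [0,0,-0.005,0],
    [0,0,-0.004,0],
    [0,0,0,0],
    [0.003,0,0,0],
    [0.003,0,0,0],
    [0.003,0,0,0],
    [0.003,0,0,0],
    [0.003,0,0,0],
    [0.002,0,0,0],
    [0.002,0,0,0],
    [0.001,0,0,0],
    [0.001,0,0,0],
    [0,0,0,0],
    [0,0,0,0],
  ],
)

```text
time_s: 37.5
eef_pos: [0.4591, -0.1171, 0.0296]
orientation: [0.0, 0.009, 1.0, -0.0]
wrist_force: [-2.6, -0.7, 3.1]
gripper_width: 0.0495
grasp_force: 30.0
```

carry_out(
  increments=[
    [0.001,0,0,0],
    [0.001,0,0,0],
    [0,0,0,0],
  ],
)

```text
time_s: 37.8
eef_pos: [0.4611, -0.117, 0.0295]
orientation: [-0.0, 0.009, 1.0, 0.0]
wrist_force: [-3.5, 0.2, 5.0]
gripper_width: 0.0495
grasp_force: 30.0
```

carry_out(
  increments=[
    [0.001,0,0,0],
    [0.001,0,0,0],
    [0,0,0,0],
  ],
)

```text
time_s: 38.1
eef_pos: [0.4624, -0.117, 0.0295]
orientation: [-0.001, 0.008, 1.0, 0.0]
wrist_force: [-6.5, -0.4, 7.2]
gripper_width: 0.0498
grasp_force: 30.0
```

carry_out(
  increments=[
    [0,0,0,0],
    [0,0,0,0],
    [0,0,0,0],
    [-0.002,0,0,0],
    [-0.002,0,-0.004,0],
    [-0.001,0,-0.004,0],
    [0,0,-0.004,0],
    [0,0,-0.002,0],
    [0,0,0,0],
  ],
  gripper=0.61,
)

```text
time_s: 39.0
eef_pos: [0.4577, -0.1169, 0.015]
orientation: [-0.0, 0.009, 1.0, 0.0]
wrist_force: [-0.1, 0.5, 0.2]
gripper_width: 0.0573
grasp_force: 0.0
```

carry_out(
  increments=[
    [0,0,0,0],
    [0,0,0,0],
    [0,0,0,0],
    [0,0,0,0],
    [0,0,0,0],
    [0,0,0,0],
  ],
  gripper=0,
  squeeze=3,
)

```text
time_s: 39.6
eef_pos: [0.4581, -0.1171, 0.0155]
orientation: [0.0, 0.009, 1.0, -0.0]
wrist_force: [-0.4, -0.2, -0.2]
gripper_width: 0.0503
grasp_force: 3.0
```

carry_out(
  increments=[
    [0,0,0.005,0],
    [0,0,0.005,0],
    [0,0,0.005,0],
    [0,0,0.005,0],
    [0.0005,0,0.005,0],
    [0.0005,0,0.0045,0],
    [0.001,0,0.0045,0],
    [0.001,0,0.004,0],
    [0.001,0,0.004,0],
    [0.0015,0,0.004,0],
    [0.002,0,0.004,0],
    [0.002,0,0.0035,0],
    [0.002,0,0.003,0],
    [0,0,0,0],
    [0,0,0,0],
    [0,0,0,0],
  ],
)

```text
time_s: 41.2
eef_pos: [0.4696, -0.1171, 0.072]
orientation: [0.0, 0.009, 1.0, -0.0]
wrist_force: [-0.4, -0.8, 0.3]
gripper_width: 0.0497
grasp_force: 3.0
```

```bash
python3 ck.py w16.png 100 125 100
```

```text
[ 0.46956291 -0.11711367  0.07194526] [ 5.88010791e-05  8.57164074e-03  9.99963258e-01 -7.35201782e-05] 0.05024079313288867 3.0000266432762146
[(259, 282, 357), (265, 284, 355), (271, 286, 353), (277, 288, 351), (283, 290, 349)]
```

carry_out(
  increments=[
    [0.0045,0,0.004,0],
    [0.005,0,0.003,0],
    [0.006,0,0.003,0],
    [0.006,0,0.0025,0],
    [0.007,0,0.0025,0],
    [0,0,0,0],
    [0.007,0,0.002,0],
    [0.007,0,0.0015,0],
    [0.007,0,0.001,0],
    [0.007,0,0,0],
    [0,0,0,0],
    [0.006,0,0,0],
    [0.006,0,-0.0005,0],
    [0.005,0,-0.0005,0],
    [0,0,0,0],
    [0.003,0,-0.001,0],
    [0.003,0,-0.001,0],
    [0,0,0,0],
  ],
)

```text
time_s: 43.05
eef_pos: [0.55, -0.1173, 0.0891]
orientation: [0.001, 0.009, 1.0, -0.0]
wrist_force: [0.7, 0.9, 3.7]
gripper_width: 0.0501
grasp_force: 3.0
```

carry_out(
  increments=[
    [0,0,0,0],
    [0,0,0,0],
    [0,0,0,0],
    [0,0,0,0],
    [0,0,0,0],
    [0,0,0,0],
  ],
  gripper=0.56,
)

```text
time_s: 43.65
eef_pos: [0.549, -0.117, 0.0884]
orientation: [-0.0, 0.009, 1.0, 0.0]
wrist_force: [0.9, 0.1, -1.0]
gripper_width: 0.0528
grasp_force: 0.0
```

Run:
```python
from h import *
snap('wrist','w17.png')
for f in('w17.png',):
    a=cv2.imread('pics/'+f,0).astype(int); print([ (v,int(a[v,300:340].mean())) for v in range(180,284,4)])
```

```text
[(180, 167), (184, 165), (188, 164), (192, 169), (196, 169), (200, 169), (204, 169), (208, 169), (212, 169), (216, 169), (220, 169), (224, 169), (228, 168), (232, 167), (236, 166), (240, 165), (244, 161), (248, 161), (252, 162), (256, 162), (260, 162), (264, 214), (268, 250), (272, 247), (276, 206), (280, 208)]
```

carry_out(
  increments=[
    [0,0,0.008,0],
    [0,0,0.012,0],
    [0,0,0.02,0],
    [0,0,0.03,0],
    [0,0,0.03,0],
    [-0.02,-0.0163,0.005,0],
    [-0.02,-0.0163,0.005,0],
    [-0.02,-0.0163,0.005,0],
    [-0.02,-0.0163,0.005,0],
    [-0.02,-0.0163,0.005,0],
    [-0.02,-0.0163,0.005,0],
    [0,0,0,0],
    [0,0,0,0],
  ],
)

```text
time_s: 45.0
eef_pos: [0.4294, -0.215, 0.2194]
orientation: [0.001, 0.009, 1.0, -0.0]
wrist_force: [0.3, -0.5, 0.0]
gripper_width: 0.0527
grasp_force: 0.0
```

carry_out(
  increments=[
    [0,0,0,0],
    [0,0,0,0],
    [0,0,0,0],
    [0,0,0,0],
    [0,0,0,0],
    [0,0,0,0],
  ],
  gripper=0,
)

```text
time_s: 45.6
eef_pos: [0.4291, -0.2147, 0.2184]
orientation: [-0.0, 0.008, 1.0, 0.0]
wrist_force: [0.4, 0.8, -0.1]
gripper_width: 0.0079
grasp_force: 0.0
```

Run:
```python
from h import *
a=snap('wrist','w18.png')['image'][:,:,::-1]; b=snap('scene','s18.png')['image'][:,:,::-1]
c=np.zeros((600,800,3),np.uint8); c[:600,:330]=0
t=cv2.resize(b[110:260,260:460],(533,400),interpolation=cv2.INTER_CUBIC); c[:400,:533]=t
s=cv2.resize(a[180:],(420,144)); c[400:600,:640]=cv2.resize(a[200:],(640,200)); 
tt=snap('top','t18.png')['image'][:,:,::-1]; c[:338,533:]=cv2.resize(tt[140:250,340:427],(267,338),interpolation=cv2.INTER_CUBIC)
cv2.imwrite('pics/c18.png',c)
```

```text
(no output)
```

View pics/c18.png

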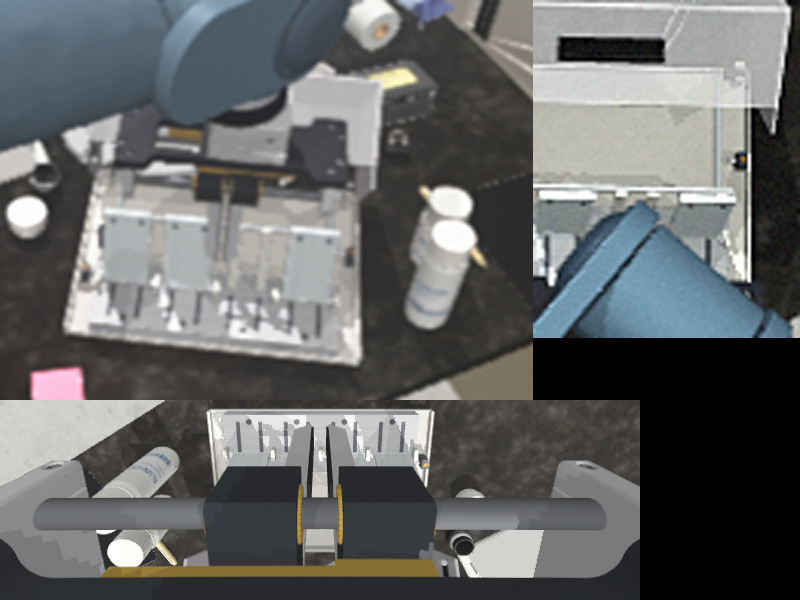

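carry_out(
  increments=[
    [0,0,-0.025,0],
    [0,0,-0.03,0],
    [0,0,-0.03,0],
    [0,0,-0.03,0],
    [0,0,-0.03,0],
    [0,0,-0.03,0],
    [0,0,-0.02,0],
    [0,0,-0.009,0],
    [0.006,0,0,0],
    [0.006,0,0,0],
    [0.006,0,0,0],
    [0.006,0,0,0],
    [0,0,0,0],
    [0,0,0,0],
  ],
)

```text
time_s: 47.15
eef_pos: [0.4534, -0.2149, 0.0148]
orientation: [0.0, 0.008, 1.0, -0.0]
wrist_force: [-0.5, 0.0, 0.6]
gripper_width: 0.0007
grasp_force: 0.0
```

Run:
```python
from h import *
for f in ('top0.png','scene0.png','w1.png','w13.png'):
    h=cv2.cvtColor(cv2.imread('pics/'+f),cv2.COLOR_BGR2HSV); m=cv2.inRange(h,(0,140,90),(8,255,255))|cv2.inRange(h,(172,140,90),(180,255,255))
    n,_,st,ce=cv2.connectedComponentsWithStats(m); print(f,[(st[i][4],ce[i].round().tolist()) for i in range(1,n) if st[i][4]>15])
```

```text
top0.png [(np.int32(1007), [20.0, 296.0]), (np.int32(68), [30.0, 269.0]), (np.int32(142), [41.0, 299.0])]
scene0.png []
w1.png []
w13.png []
```

carry_out(
  increments=[
    [0.003,0,0,0],
    [0.003,0,0,0],
    [0.002,0,0,0],
    [0.002,0,0,0],
    [0.002,0,0,0],
    [0.002,0,0,0],
    [0.002,0,0,0],
    [0.002,0,0,0],
    [0,0,0,0],
  ],
)

```text
time_s: 48.05
eef_pos: [0.4664, -0.2148, 0.0144]
orientation: [-0.007, 0.007, 1.0, 0.001]
wrist_force: [-21.2, -1.8, 16.7]
gripper_width: 0.0006
grasp_force: 10.3
```

carry_out(
  increments=[
    [0.001,0,0,0],
    [0.001,0,0,0],
    [0,0,0,0],
  ],
)

```text
time_s: 48.35
eef_pos: [0.4673, -0.2149, 0.0144]
orientation: [-0.008, 0.007, 1.0, 0.001]
wrist_force: [-23.5, -2.2, 18.8]
gripper_width: 0.0002
grasp_force: 11.9
```

carry_out(
  increments=[
    [-0.004,0,0,0],
    [-0.004,0,0.002,0],
    [-0.002,0,0.004,0],
    [0,0,0,0],
    [0.003,0,0,0],
    [0.003,0,0,0],
    [0.002,0,0,0],
    [0.001,0,0,0],
    [0,0,0,0],
  ],
)

```text
time_s: 49.25
eef_pos: [0.4678, -0.2149, 0.0205]
orientation: [-0.006, 0.007, 1.0, 0.001]
wrist_force: [-19.9, -2.7, 17.6]
gripper_width: 0.0007
grasp_force: 10.2
```

carry_out(
  increments=[
    [0.001,0,0.001,0],
    [0.001,0,0.001,0],
    [0.001,0,0.001,0],
    [0,0,0,0],
  ],
)

```text
time_s: 49.65
eef_pos: [0.468, -0.2147, 0.0208]
orientation: [-0.009, 0.007, 1.0, 0.001]
wrist_force: [-22.4, -9.0, 4.7]
gripper_width: 0.0005
grasp_force: 11.0
```

Run:
```python
from h import *
s=status.state(); print(s['eef_pos'],s['wrist_force'],s['moment'])
snap('top','t19.png'); a=cv2.imread('pics/t19.png'); b=cv2.imread('pics/t18.png')
w=snap('wrist','w19.png')['image'][:,:,::-1]; sc=snap('scene','s19.png')['image'][:,:,::-1]
c=np.zeros((600,800,3),np.uint8); c[:300,:400]=cv2.resize(sc[140:260,270:430],(400,300),interpolation=cv2.INTER_CUBIC); c[300:,:800]=cv2.resize(w[200:350,120:520],(800,300)); c[:300,400:]=cv2.resize(a[140:260,300:460],(400,300),interpolation=cv2.INTER_CUBIC)
cv2.imwrite('pics/c19.png',c)
```

```text
[ 0.46797369 -0.21472369  0.02076551] [-22.37730075  -9.02939869   4.66105018] [-1.60335599  4.26969758 -0.04202076]
```

View pics/c19.png

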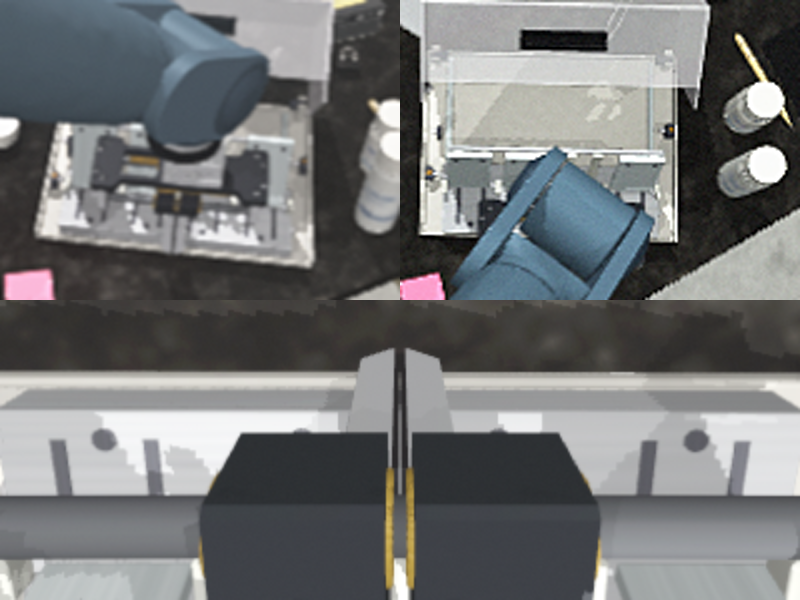

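carry_out(
  increments=[
    [0.001,0,0,0],
    [0.001,0,0,0],
    [0.001,0,0,0],
    [0,0,0,0],
  ],
)

```text
time_s: 50.2
eef_pos: [0.4707, -0.2148, 0.0208]
orientation: [-0.009, 0.007, 1.0, 0.001]
wrist_force: [-18.4, -8.2, 0.6]
gripper_width: 0.0004
grasp_force: 9.1
```

carry_out(
  increments=[
    [0.001,-0.0005,0,0],
    [0.001,-0.0005,0,0],
    [0.001,-0.0005,0,0],
    [0.001,0,0,0],
    [0.001,0,0,0],
    [0.001,0,0,0],
    [0,0,0,0],
  ],
)

```text
time_s: 50.9
eef_pos: [0.4843, -0.2162, 0.0235]
orientation: [0.0, 0.008, 1.0, -0.0]
wrist_force: [-2.4, 1.7, -2.0]
gripper_width: 0.0006
grasp_force: 1.3
```

carry_out(
  increments=[
    [0.002,0,-0.001,0],
    [0.003,0,-0.001,0],
    [0.003,0,-0.001,0],
    [0.004,0,0,0],
    [0.004,0,0,0],
    [0.004,0,0,0],
    [0.004,0,0,0],
    [0.004,0,0,0],
    [0.004,0,0,0],
    [0.004,0,0,0],
    [0.004,0,0,0],
    [0.004,0,0,0],
    [0.004,0,0,0],
    [0.004,0,0,0],
    [0.004,0,0,0],
    [0.004,0,0,0],
    [0.003,0,0,0],
    [0.003,0,0,0],
    [0.002,0,0,0],
    [0,0,0,0],
  ],
)

```text
time_s: 52.9
eef_pos: [0.5524, -0.216, 0.0204]
orientation: [0.0, 0.009, 1.0, 0.0]
wrist_force: [-1.6, -1.9, -0.0]
gripper_width: 0.0004
grasp_force: 0.7
```

carry_out(
  increments=[
    [0.002,0,0,0],
    [0.002,0,0,0],
    [0.002,0,0,0],
    [0.002,0,0,0],
    [0.002,0,0,0],
    [0.001,0,0,0],
    [0.001,0,0,0],
    [0.001,0,0,0],
    [0.001,0,0,0],
    [0.001,0,0,0],
    [0.001,0,0,0],
    [0.001,0,0,0],
    [0.001,0,0,0],
    [0,0,0,0],
  ],
)

```text
time_s: 54.3
eef_pos: [0.5671, -0.2162, 0.0204]
orientation: [-0.004, 0.008, 1.0, 0.001]
wrist_force: [-13.5, -0.8, 8.3]
gripper_width: 0.0002
grasp_force: 6.8
```

carry_out(
  increments=[
    [0.001,0,0,0],
    [0.001,0,0,0],
    [0.001,0,0.0005,0],
    [0.001,0,0.0005,0],
    [0,0,0,0],
  ],
)

```text
time_s: 54.8
eef_pos: [0.5742, -0.2161, 0.0212]
orientation: [0.0, 0.009, 1.0, 0.0]
wrist_force: [-1.5, -0.6, -1.0]
gripper_width: 0.0002
grasp_force: 0.8
```

carry_out(
  increments=[
    [0.001,0,0,0],
    [0.001,0,0,0],
    [0.001,0,0,0],
    [0.001,0,0,0],
    [0,0,0,0],
  ],
)

```text
time_s: 55.3
eef_pos: [0.5747, -0.2161, 0.0212]
orientation: [-0.005, 0.008, 1.0, 0.001]
wrist_force: [-14.8, -1.4, 7.9]
gripper_width: 0.0008
grasp_force: 7.8
```

carry_out(
  increments=[
    [-0.01,0,0,0],
    [-0.02,0,0,0],
    [-0.03,0,0.01,0],
    [-0.04,0,0.03,0],
    [-0.02,0,0.04,0],
    [0,0,0.04,0],
    [0,0,0.04,0],
    [0,0,0.03,0],
    [0,0,0.02,0],
    [0,0,0,0],
  ],
)

```text
time_s: 56.3
eef_pos: [0.4605, -0.2177, 0.2359]
orientation: [0.004, 0.008, 1.0, -0.003]
wrist_force: [1.1, -0.6, 0.2]
gripper_width: 0.0006
grasp_force: 0.0
```

Run:
```python
from h import *
print(status.state()['eef_pos'])
hx,hy=.6942,-.217
def pt(f,o,w,dy=0):
    r=np.hypot(o,w); a=np.arctan2(w,o)+f; return (hx-r*np.cos(a),hy+dy,.03+r*np.sin(a))
for f in(.85,.9,.95,1.): print(f,[np.round(proj(n,pt(f,.134,.068)),1).tolist() for n in('top0.png','scene0.png')])
# ledge blob, monitor bottom corners triangulated
for n,b in(('top0.png',(340,145,400,165)),('scene0.png',(320,138,375,160))):
    g=cv2.imread('pics/'+n,0)[b[1]:b[3],b[0]:b[2]]; p=np.argwhere(g<40)[:,::-1]+b[:2]; print(n,p.mean(0),p.min(0),p.max(0))
def tri(u1,u2):
    es=[];
    A=np.zeros((3,3));bb=np.zeros(3)
    for n,u in(('top0.png',u1),('scene0.png',u2)):
        e=np.load('pics/'+n+'.npz')['eye']; d=px(n,*u,0.)-e; d/=np.linalg.norm(d); M=np.eye(3)-np.outer(d,d); A+=M;bb+=M@e
    return np.linalg.solve(A,bb).round(3)
print('mon BL',tri((262,152),(250,152)),'BR',tri((415,75),(408,108)),'TL',tri((228,103),(231,55)))
root=np.array([.121,.068]); prev=None
for f in np.arange(1.0,-.01,-.1):
    x0,_,z0=pt(f,*root); uC=.016*np.cos(f)+.003; x=x0-uC*np.cos(f)+.008; z=z0+uC*np.sin(f)
    print(round(f,2),round(x,4),round(z,4))
```

```text
[ 0.46049411 -0.21765917  0.23591724]
0.85 [[364.3, 162.3], [347.6, 151.2]]
0.9 [[364.3, 159.5], [347.7, 149.0]]
0.95 [[364.3, 156.7], [347.9, 146.9]]
1.0 [[364.3, 153.9], [348.1, 144.8]]
top0.png [364.61983471 155.80578512] [349 152] [382 159]<stdin>:9: RuntimeWarning: Mean of empty slice.
  ret = um.true_divide(
Traceback (most recent call last):
ValueError: zero-size array to reduction operation minimum which has no identity
```

Run:
```python
from h import *
hx,hy=.6942,-.217
def pt(f,o,w,dy=0):
    r=np.hypot(o,w); a=np.arctan2(w,o)+f; return (hx-r*np.cos(a),hy+dy,.03+r*np.sin(a))
for f in(.9,.95,1.): print(f,[[np.round(proj(n,pt(f,o,.068)),1).tolist() for o in(.121,.146)] for n in('top0.png','scene0.png')])
for n,b in(('top0.png',(340,140,400,170)),('scene0.png',(325,135,372,165))):
    g=cv2.imread('pics/'+n,0)[b[1]:b[3],b[0]:b[2]].astype(int); print(n,[(b[1]+i,int(v)) for i,v in enumerate(g[:,20:28].mean(1))])
def tri(u1,u2):
    A=np.zeros((3,3));bb=np.zeros(3)
    for n,u in(('top0.png',u1),('scene0.png',u2)):
        e=np.load('pics/'+n+'.npz')['eye']; d=px(n,*u,0.)-e; d/=np.linalg.norm(d); M=np.eye(3)-np.outer(d,d); A+=M;bb+=M@e
    return np.linalg.solve(A,bb).round(3)
print('mon BL',tri((262,152),(250,152)),'BR',tri((415,75),(408,108)),'TL',tri((228,103),(231,55)))
for f in np.arange(1.0,-.01,-.1):
    x0,_,z0=pt(f,.121,.068); uC=.016*np.cos(f)+.003; print(round(f,2),round(x0-uC*np.cos(f)+.008,4),round(z0+uC*np.sin(f),4))
```

```text
0.9 [[[363.9, 157.6], [364.7, 161.3]], [[347.6, 149.7], [347.8, 148.3]]]
0.95 [[[363.9, 155.0], [364.7, 158.2]], [[347.8, 147.8], [348.0, 146.0]]]
1.0 [[[363.9, 152.5], [364.7, 155.2]], [[347.9, 146.1], [348.2, 143.7]]]
top0.png [(140, 158), (141, 251), (142, 191), (143, 167), (144, 168), (145, 169), (146, 169), (147, 170), (148, 167), (149, 167), (150, 171), (151, 186), (152, 62), (153, 10), (154, 20), (155, 20), (156, 21), (157, 15), (158, 31), (159, 0), (160, 133), (161, 212), (162, 209), (163, 209), (164, 216), (165, 216), (166, 216), (167, 216), (168, 216), (169, 217)]
scene0.png [(135, 187), (136, 180), (137, 169), (138, 166), (139, 167), (140, 167), (141, 167), (142, 168), (143, 169), (144, 162), (145, 121), (146, 71), (147, 57), (148, 54), (149, 53), (150, 53), (151, 55), (152, 83), (153, 139), (154, 172), (155, 175), (156, 174), (157, 174), (158, 175), (159, 174), (160, 173), (161, 173), (162, 172), (163, 172), (164, 173)]
mon BL [0.706 0.078 0.094] BR [ 0.939 -0.392  0.127] TL [0.726 0.096 0.407]
1.0 0.6878 0.1784
0.9 0.6722 0.1772
0.8 0.6568 0.1743
0.7 0.6418 0.1698
0.6 0.6274 0.1636
0.5 0.6137 0.1559
0.4 0.6009 0.1467
0.3 0.5892 0.1361
0.2 0.5788 0.1244
0.1 0.5698 0.1116
0.0 0.5622 0.098
```

carry_out(
  increments=[
    [0,0,0.014,0],
    [0.0285,0,0,0],
    [0.0285,0,0,0],
    [0.0285,0,0,0],
    [0.0285,0,0,0],
    [0.0285,0,0,0],
    [0.0285,0,0,0],
    [0.0285,0,0,0],
    [0.0285,0,0,0],
    [0,0,0,0],
    [0,0,-0.015,0],
    [0,0,-0.015,0],
    [0,0,-0.015,0],
    [0,0,-0.012,0],
    [0,0,-0.01,0],
    [0,0,0,0],
    [0,0,0,0],
  ],
)

```text
time_s: 58.0
eef_pos: [0.6859, -0.2164, 0.1783]
orientation: [0.0, 0.009, 1.0, -0.0]
wrist_force: [-0.0, -0.1, 0.3]
gripper_width: 0.0005
grasp_force: 0.0
```

carry_out(
  increments=[
    [-0.004,0,0,0],
    [-0.004,0,-0.0006,0],
    [-0.0078,0,-0.0012,0],
    [-0.0077,0,-0.0014,0],
    [-0.0077,0,-0.0015,0],
    [0,0,0,0],
  ],
)

```text
time_s: 58.6
eef_pos: [0.6534, -0.2163, 0.1735]
orientation: [-0.001, 0.009, 1.0, 0.0]
wrist_force: [1.2, -0.8, 0.2]
gripper_width: 0.0006
grasp_force: 0.1
```

carry_out(
  increments=[
    [-0.0075,0,-0.0022,0],
    [-0.0075,0,-0.0023,0],
    [-0.0072,0,-0.003,0],
    [-0.0072,0,-0.0032,0],
    [-0.0069,0,-0.0038,0],
    [-0.0068,0,-0.0039,0],
    [-0.0064,0,-0.0046,0],
    [-0.0064,0,-0.0046,0],
    [0,0,0,0],
  ],
)

```text
time_s: 59.5
eef_pos: [0.5974, -0.2161, 0.145]
orientation: [-0.001, 0.009, 1.0, 0.0]
wrist_force: [-0.5, -1.1, -0.4]
gripper_width: 0.0002
grasp_force: 0.0
```

Run:
```python
from h import *
a=snap('wrist','w20.png')['image'][:,:,::-1]; t=snap('top','t20.png')['image'][:,:,::-1]; s=snap('scene','s20.png')['image'][:,:,::-1]
c=np.zeros((600,800,3),np.uint8); c[:300,:400]=cv2.resize(s[130:250,270:430],(400,300),interpolation=cv2.INTER_CUBIC); c[:300,400:]=cv2.resize(t[120:240,300:460],(400,300),interpolation=cv2.INTER_CUBIC); c[300:]=cv2.resize(a[200:350,120:520],(800,300)); cv2.imwrite('pics/c20.png',c)
```

```text
(no output)
```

View pics/c20.png

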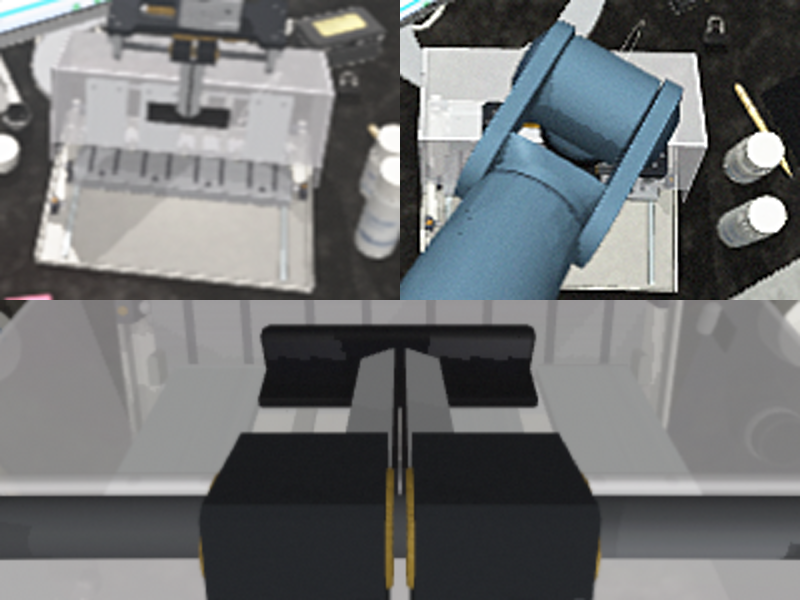

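The hood is following, with the fingertips seated on the black ledge and three panels upright beneath it. I'll carry on down.

carry_out(
  increments=[
    [-0.005,0,-0.0047,0],
    [-0.0048,0,-0.0049,0],
    [-0.0053,0,-0.0057,0],
    [-0.0051,0,-0.0059,0],
    [-0.0046,0,-0.0063,0],
    [-0.0043,0,-0.0065,0],
    [0,0,0,0],
  ],
)

```text
time_s: 60.35
eef_pos: [0.5692, -0.2162, 0.1116]
orientation: [-0.0, 0.009, 1.0, 0.0]
wrist_force: [-0.0, -0.8, -0.3]
gripper_width: 0.0005
grasp_force: 0.0
```

carry_out(
  increments=[
    [-0.002,0,-0.0034,0],
    [-0.002,0,-0.0034,0],
    [-0.0015,0,-0.0034,0],
    [-0.001,0,-0.003,0],
    [0,0,-0.002,0],
    [0,0,0,0],
  ],
)

```text
time_s: 60.95
eef_pos: [0.5624, -0.2164, 0.0981]
orientation: [-0.002, 0.008, 1.0, 0.0]
wrist_force: [-8.5, 2.1, 13.1]
gripper_width: 0.0005
grasp_force: 10.5
```

carry_out(
  increments=[
    [0,0,-0.002,0],
    [0,0,-0.002,0],
    [0,0,0,0],
    [0,0,0,0],
  ],
)

```text
time_s: 61.35
eef_pos: [0.5624, -0.2165, 0.0979]
orientation: [-0.002, 0.008, 1.0, 0.0]
wrist_force: [-19.0, 7.5, 32.8]
gripper_width: 0.0009
grasp_force: 20.4
```

carry_out(
  increments=[
    [0,0,0.006,0],
    [0,0,0.01,0],
    [0,0,0.02,0],
    [-0.02,0,0.03,0],
    [-0.03,0.01,0.03,0],
    [-0.04,0.03,0.03,0],
    [-0.03,0.04,0.02,0],
    [-0.02,0.04,0,0],
    [0,0.04,0,0],
    [0,0.04,0,0],
    [0,0.04,0,0],
    [0,0.04,0,0],
    [0,0,0,0],
    [0,0,0,0],
    [0,0,0,0],
  ],
)

```text
time_s: 62.85
eef_pos: [0.4313, 0.0558, 0.2331]
orientation: [-0.0, 0.009, 1.0, -0.0]
wrist_force: [-0.3, -0.2, -0.3]
gripper_width: 0.0004
grasp_force: 0.0
```

Run:
```python
from h import *
s=snap('scene','s21.png')['image'][:,:,::-1]; t=snap('top','t21.png')['image'][:,:,::-1]
c=np.zeros((400,800,3),np.uint8); c[:,:400]=cv2.resize(s[120:260,270:440],(400,400),interpolation=cv2.INTER_CUBIC); c[:,400:]=cv2.resize(t[120:250,300:460],(400,400),interpolation=cv2.INTER_CUBIC); cv2.imwrite('pics/c21.png',c)
hx,hy=.6942,-.217
r=np.hypot(.146,.068)
for f in(0,.05,.1):
    a=np.arctan2(.068,.146)+f; print(f,[np.round(proj(n,(hx-r*np.cos(a),hy,.03+r*np.sin(a))),1).tolist() for n in('t21.png','s21.png')])
```

```text
0 [[361.9, 206.4], [343.4, 198.5]]
0.05 [[362.1, 204.8], [343.7, 195.8]]
0.1 [[362.3, 203.1], [343.9, 193.1]]
```

View pics/c21.png

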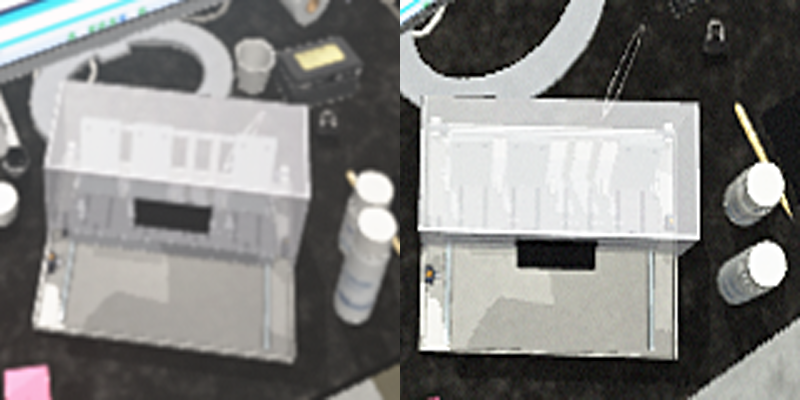

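The hood is shut: its ledge front is at about v=207 in the top view, against 206.4 predicted for closed. Three panels stand under it and the bottle is upright, so I'm handing in.

```bash
python3 -c "
from cell import workorder; print(workorder.hand_in())"
```

```text
the job is handed in; nothing more can be done
None
```

I stood the three panels present (blue, yellow and green; there was no red one) in bays 1, 2 and 4. I then pushed the rack in until it clicked home and pressed the hood shut. The white bottle is still standing, and the job is handed in.

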